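# Clear the desk and file the photo boards

### The job

Throw all the crumpled paper balls into the waste bin and lift the brass paperweight off the blue photo board onto the bare desk, clear of both boards. Only then press down on each photo board and slide it, without lifting it, along the desk into the sorting tray, one board in each bay, straight and fully home against the back stop, while the paperweight stays off the boards. Last, stand the paperweight upright on the middle of the blue board again; leave the mug, the notebook and the pen cup alone.

Things in the scene. Friction and masses are not known exactly. Their poses are not given: they have to be found in the camera images.
- tray: dark wooden two-bay tray, fixed, no floor. Rails 8 mm thick, 8 mm high: three side rails along x (centre lines y = -112, 0, +112 mm, from x = -29 to +65 mm) and a back stop whose near face is at x = +65 mm. Bays 104 mm wide inside, open towards the robot (-x). Origin on the desk, on the middle rail; x points to the back stop, y left, z up; turned up to 7 degrees
- bay_left_home (a point): point on the desk in the left (+y) bay, in the middle of its width and 65 mm in front of the back stop: where the centre of a board lies when it is fully home; axes as the tray's
- bay_right_home (a point): the same point of the right (-y) bay
- blue_board: photo on stiff white board, blue (light blue towards its +x end, dark blue towards -x), 130 (x) x 90 (y) x 3 mm, 40 g, flat, picture up; too wide and thin to pinch. Smooth (friction on the desk about 0.3): slides and turns with the two parted fingertips pressed on it with 5 to 15 N. Origin: centre of its underside. Starts in front of the tray, its +x end within 25 degrees of straight ahead
- green_board: the same with a green picture (light green towards +x, dark green towards -x)
- paperweight: squat brass disc weight, 52 mm across and 28 mm high (upper edge bevelled over the top 4 mm), 0.3 kg give or take; starts standing on the far half of the blue board. Origin at the centre of its underside, z up
- bin: black open desk waste bin, square, 140 mm by 140 mm, 72 mm high, walls 4 mm, fixed, to the left or to the right of the boards. Origin at the centre of its underside, z up
- mug: white coffee mug, 82 mm across, 95 mm high, handle towards its own +y; bystander on the other side from the bin. Origin at the centre of its underside
- notebook: small closed dark blue notebook with a red band, 105 (x) x 148 (y) x 14 mm, beyond the work on the left; bystander. Origin at the centre of its underside
- pen_cup: dark steel pen cup, 76 mm across, 95 mm high, with pens up to 150 mm high, beyond the work on the right; bystander. Origin at the centre of its underside
- ball0: crumpled ball of pale yellow paper, stiff, does not roll, grips like a 31 x 31 x 30 mm block, 12 g; origin at the centre of its underside as it starts, axes square to its sides; absent in some starts; when present it starts on the near half of the blue board
- ball1: crumpled ball of pale yellow paper, stiff, does not roll, grips like a 31 x 31 x 30 mm block, 12 g; origin at the centre of its underside as it starts, axes square to its sides; absent in some starts; when present it starts on the green board
- ball2: crumpled ball of pale yellow paper, stiff, does not roll, grips like a 31 x 31 x 30 mm block, 12 g; origin at the centre of its underside as it starts, axes square to its sides; absent in some starts; when present it starts in the left bay of the tray
- ball3: crumpled ball of pale yellow paper, stiff, does not roll, grips like a 31 x 31 x 30 mm block, 12 g; origin at the centre of its underside as it starts, axes square to its sides; absent in some starts; when present it starts on the desk to the right of the tray
- ball4: crumpled ball of pale yellow paper, stiff, does not roll, grips like a 31 x 31 x 30 mm block, 12 g; origin at the centre of its underside as it starts, axes square to its sides; absent in some starts; when present it starts on the desk to the left of the tray
There are look-alikes about, which are no part of the job. There is more than one size of the paperweight; the job needs the larger. Leave any brown look-alike of the green_board alone.

How it is judged:
By the outcome, as a careful person would: the job done as asked, in the order asked, and still so for the second after the job is handed in, with the robot touching nothing.
Of ball0, ball1, ball2, ball3, ball4 only 2 to 4 are there at a start; the rules pass over those that are not, and their reading is None.
At some moment in a run one of ball0, ball1, ball2, ball3, ball4, paperweight may be knocked a few centimetres aside while the robot is not near it.
Once in a run the grip may slacken for a moment while it holds something.
It also fails if it takes over 210 s, if anything falls off the work surface, if the arm or the gripper's body presses on something with over 40 N, if the wrist force passes 120 N, or if a joint passes its speed limit or range.

### The arm

A 6-joint arm with a two-finger parallel gripper is mounted at the origin on the work surface. World frame = base frame: x ahead of the robot, y to its left, z up, the work surface at z = 0. Lengths are in m, angles in rad, forces in N, time in s.
With the tool pointing down it reaches from about 0.35 to 0.8 m from the base axis. Payload 7.3 kg.
Tool frame: the origin (TCP) lies on the centre line of the jaws, within the pads' length; the fingertips stand 19 mm ahead of it and the grasp point (between the pads) is the TCP; z points along the fingers, y is the line along which they close (so a half turn about z gives the same grasp; the last joint's range is limited). The gripper opens to 85 mm and grips with 20 to 120 N. Pads are 22 mm wide; open, the fingers measure 114 mm over their backs; the gripper's body (76 mm by 85 mm) begins 54 mm behind the grasp point. The pads swing forward as they close: fully open they stand 13 mm farther back than shut.
Start: joints at [-1.339, 0.342, 1.524, -0, 1.275, -0.146], TCP at [0.194, -0.488, 0.25] pointing down, gripper open.
Joint ranges: [-2.53, 2.53], [-0.77, 2.02], [0.04, 2.7], [-1, 4.14], [0.28, 2.66], [-3.11, 3.11]. Speed limits (rad/s): [2.57, 2.57, 3.14, 3.14, 3.14, 3.14].

### API

Orientations are given as a unit quaternion [w, x, y, z].
In Python, from rig import bot gives the robot as it stands. The module is installed in compiled form; this text tells all that it offers.
- The arm moves only by the tool jog_arm, never from a script. Its argument "plan" is a list of rows, each an object of numbers: "fingers": the closure, from 0 (fully open) to 1 (shut); "dx", "dy", "dz": the shift along the world's x, y, z in m; "wx", "wy", "wz": the turn, a rotation vector about the world's x, y, z in degrees. In form: [{"fingers": .., "dx": .., "dy": .., "dz": .., "wx": .., "wy": .., "wz": ..}, ...]. A call has 1 to 20 rows; each row is the pose to reach, as a shift and turn from the pose commanded when the call began; what a row does not reach only later rows make up. A row lasts 1/12 s, in which the tool goes at most 41.7 mm and 7.16 degrees, less where a joint would pass 70% of its speed; a pose out of reach is approached as far as the arm can. A call with a gripper value outside its range is refused whole. The fingers move at their own pace and stop on an object; the grip force is fixed at half the most. Time passes only in rows, so rows that repeat a pose let the fingers close. It gives the time, the measured TCP pose, the force, the opening and the grip force at its end, in the units of the state.
- bot.sense(): the state, without advancing time (a new reading comes with each control period).
- bot.read_camera(name): name is "scene" or "side" or "wrist"; returns a dict with "frame" (420x560x3 uint8, blue, green, red), "z_map" (420x560 float32, m along the optical axis (not along the pixel's ray), 0 where there is no reading), "mtx" (3x3 intrinsics, pixels), "world_from_camera" (4x4, takes a point from camera to world coordinates); the wrist camera has in their place "mount" (4x4, takes a point from camera to tool coordinates, whose origin is the TCP and whose axes are the flange's). Camera axes: x right, y down, z forward; pixel columns grow to the right and rows downward; lengths in m; the calibration is good to about 2 mm. The wrist camera is an equidistant fisheye: a pixel r from the principal point sees the ray r / f radians off the axis. A picture is of the moment at which its call begins: read the wrist's pose just before it.
- bot.finish_job(): hands the job in; it is judged then, once.
The state is a dict: "clock": time; "joint_pos": joint angles; "joint_velocities": joint speeds; "tau": joint torques, N m; "ee_pos": TCP position; "ee_rot": TCP orientation; "force": force on the tool from outside, world axes, zero at the start; "moment": the same for the moment, N m; "opening": finger opening in m; "finger_force": force on a finger pad.
Only numpy, scipy, OpenCV 4.12 (cv2) and the standard library are available. Lean on these libraries where they do the work, as an engineer would, in place of code of your own. Each camera call takes 0.05 s, during which the arm holds its last target. There are 200 camera calls.

## Working session

There is one attempt and no reset: what is moved stays moved. The work goes in short steps, Python scripts to look and compute and a tool call to move; the robot and the scene stay as the last step left them, time stands still between calls to the robot, and variables do not carry over. Pictures are saved under pics/ and viewed, at most 14 in all, crops included, and the job is handed in when it is done.

Besides the shell and the picture viewer there is one more tool, called as name(argument=value, ...) on one line, values as JSON. jog_arm: Moves the arm, as the interface text tells. Its arguments: {"type":"object","properties":{"plan":{"type":"array"}},"required":["plan"]}

```bash
mkdir -p pics
cat > h.py <<'E'
import numpy as np, cv2
from rig import bot
from scipy.spatial.transform import Rotation as R
def cam(n):
    c=bot.read_camera(n); return c
def cloud(c):
    z=c["z_map"];h,w=z.shape;u,v=np.meshgrid(np.arange(w),np.arange(h));K=c["mtx"]
    P=np.stack([(u-K[0,2])/K[0,0]*z,(v-K[1,2])/K[1,1]*z,z],-1)
    T=c["world_from_camera"]; return P@T[:3,:3].T+T[:3,3]
def toplane(c,uv,h):
    K=c["mtx"];T=c["world_from_camera"];uv=np.atleast_2d(uv).astype(float)
    d=np.c_[(uv[:,0]-K[0,2])/K[0,0],(uv[:,1]-K[1,2])/K[1,1],np.ones(len(uv))]@T[:3,:3].T
    return T[:3,3]+d*((h-T[2,3])/d[:,2])[:,None]
E
python3 - <<'E'
from h import *
s=bot.sense(); print({k:np.round(v,3) for k,v in s.items()})
for n in("scene","side"):
    c=cam(n);cv2.imwrite(f"pics/{n}0.png",cv2.resize(c["frame"],(784,588)));np.savez(f"{n}0.npz",**c)
    print(n,np.round(c["world_from_camera"],3),c["mtx"])
E
```

```text
{'clock': np.float64(0.0), 'joint_pos': array([-1.339,  0.343,  1.525,  0.   ,  1.275, -0.146]), 'joint_velocities': array([-0.001,  0.002,  0.   ,  0.001, -0.001,  0.001]), 'tau': array([ 0.0000e+00, -4.3368e+01, -2.4601e+01, -0.0000e+00,  8.0000e-03,
       -0.0000e+00]), 'ee_pos': array([ 0.194, -0.488,  0.25 ]), 'ee_rot': array([-0.001,  0.982,  0.188, -0.   ]), 'force': array([ 0.286, -0.745,  0.311]), 'moment': array([-0.022,  0.014, -0.013]), 'finger_force': np.float64(0.0), 'opening': np.float64(0.086)}
scene [[-0.789  0.488 -0.373  0.989]
 [ 0.614  0.609 -0.501  0.701]
 [-0.017 -0.625 -0.781  1.138]
 [ 0.     0.     0.     1.   ]] [[542.51484788   0.         285.35192174]
 [  0.         542.51484788 209.74509774]
 [  0.           0.           1.        ]]
side [[-0.815 -0.426  0.393 -0.03 ]
 [-0.579  0.618 -0.532  0.63 ]
 [-0.016 -0.661 -0.75   0.932]
 [ 0.     0.     0.     1.   ]] [[483.20093362   0.         277.09499431]
 [  0.         483.20093362 206.67444886]
 [  0.           0.           1.        ]]
```

View pics/scene0.png

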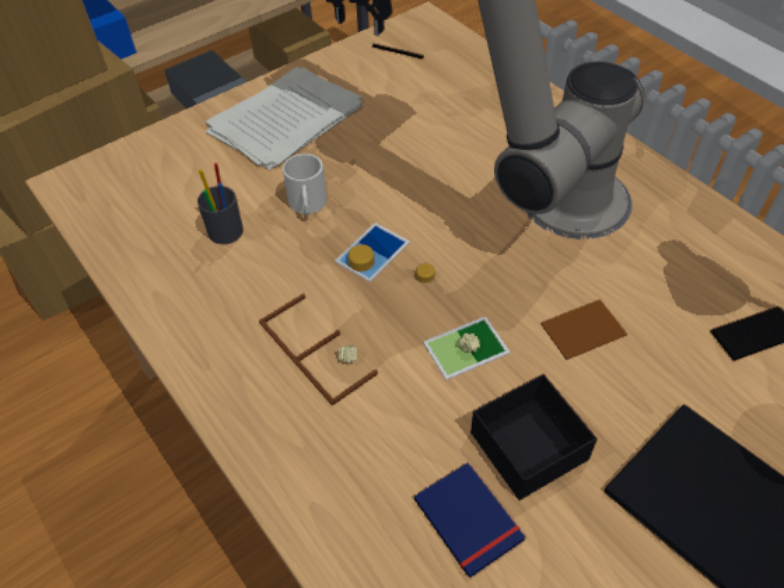

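View pics/side0.png

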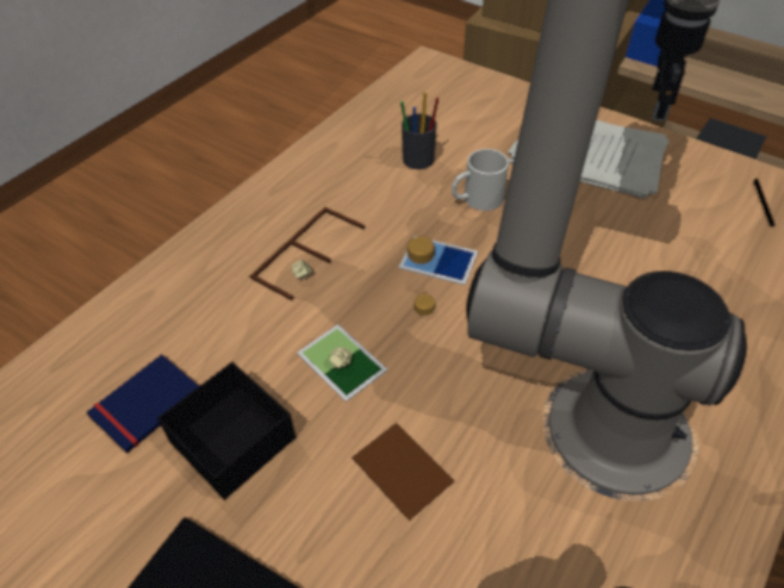

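Both views agree. Two balls are present: on the green board at (469,343) in the scene view, and in the left bay at (347,355). The large brass weight is on the blue board (361,257) and the small decoy is between the boards (425,272). The bin is at (533,435), the tray at about (320,345), and the brown decoy at (584,329).

```bash
cat >> h.py <<'E'
def blobs(c,f,roi,minA=25):
    """mask f(hsv) restricted to world roi (x0,x1,y0,y1)"""
    hsv=cv2.cvtColor(c["frame"],cv2.COLOR_BGR2HSV).astype(int);P=cloud(c)
    m=f(hsv[...,0],hsv[...,1],hsv[...,2])&(P[...,0]>roi[0])&(P[...,0]<roi[1])&(P[...,1]>roi[2])&(P[...,1]<roi[3])&(c["z_map"]>0)
    n,l,st,ce=cv2.connectedComponentsWithStats(m.astype(np.uint8))
    out=[(l==i) for i in range(1,n) if st[i,4]>=minA]
    return out,P
def rect(XY):
    (cx,cy),(w,h),a=cv2.minAreaRect((np.asarray(XY)[:,:2]*1000).astype(np.float32))
    if w<h: w,h,a=h,w,a+90
    a=(a+90)%180-90
    return np.round([cx,cy,w,h,a],1)
F=dict(ball=lambda h,s,v:(h>18)&(h<40)&(s>25)&(s<110)&(v>130),
 brass=lambda h,s,v:(h>14)&(h<28)&(s>165)&(v>60),
 blue=lambda h,s,v:(h>98)&(h<125)&(s>90)&(v>60),
 green=lambda h,s,v:(h>38)&(h<75)&(s>90)&(v>40),
 white=lambda h,s,v:(s<45)&(v>170),
 wood=lambda h,s,v:(h<15)&(s>90)&(v<115),
 black=lambda h,s,v:(v<45))
def mask_uv(m): return np.argwhere(m)[:,::-1]
H=dict(ball=None,brass=None,blue=.003,green=.003,white=.003,wood=.008,black=None)
def survey(c,keys=F,roi=(.3,1,-.5,.6)):
    for k in keys:
        bl,P=blobs(c,F[k],roi)
        for m in bl:
            q=P[m];h=H[k]
            XY=toplane(c,mask_uv(m),h) if h is not None else q
            zt=np.percentile(q[:,2],97)
            print(k,m.sum(),"uv",np.round(mask_uv(m).mean(0)),"rect",rect(XY),"z",np.round(np.percentile(q[:,2],[3,50,97])*1000),
              "top",np.round(q[q[:,2]>zt-.008].mean(0)[:2]*1000,1))
E
python3 - <<'E'
from h import *
for n in("scene","side"):
    print(n);survey(dict(np.load(n+"0.npz")))
E
```

```text
scene
ball 108 uv [336. 243.] rect [428.5 152.6  30.9  27.7 -24.1] z [21. 32. 39.] top [428.6 150.5]
ball 133 uv [248. 252.] rect [607.6  26.5  49.6  32.1  62.5] z [ 6. 28. 36.] top [612.1  34.4]
brass 59 uv [147. 133.] rect [ 631.1 -403.1   15.8    8.6  -82.4] z [ 59. 122. 155.] top [ 631.8 -407.8]
brass 255 uv [257. 184.] rect [ 459.5 -132.3   46.4   45.7   13.5] z [12. 31. 37.] top [ 460.6 -133.8]
brass 145 uv [303. 195.] rect [381.2 -29.5  35.   33.3 -17.2] z [ 6. 21. 26.] top [381.6 -30.4]
brass 127 uv [111. 330.] rect [ 968.2 -453.1   96.3   62.1  -83.1] z [-757. -747. -738.] top [ 965.3 -462.4]
brass 993 uv [141. 381.] rect [ 969.1 -227.9  396.9   61.7  -90. ] z [-757. -747. -739.] top [ 972.3 -221.3]
blue 44 uv [159. 140.] rect [ 577.4 -480.2   77.7    7.3   66.9] z [ 90. 124. 155.] top [ 621.1 -351.4]
blue 491 uv [272. 176.] rect [ 421.4 -149.9  115.    74.8   15.2] z [ 1.  6. 11.] top [ 404.  -145.3]
blue 27 uv [246. 185.] rect [ 478.8 -167.3   26.2   13.6   65.1] z [ 3.  5. 11.] top [ 478.6 -163.9]
blue 2577 uv [331. 365.] rect [633.6 375.1 124.  103.3  85. ] z [12. 16. 20
[... 2991 characters left out ...]
  2.  6.] top [405.3 341.4]
wood 26 uv [256. 324.] rect [300.5 264.2  29.4   4.7  83.7] z [-2.  2.  4.] top [302.7 265.2]
wood 88 uv [159. 347.] rect [435.6 425.1  84.3  41.4  30.2] z [-4.  1. 10.] top [438.1 421.2]
wood 47 uv [178. 397.] rect [328.8 474.2  53.1   4.6   5.3] z [-5. 12. 15.] top [327.7 476.2]
wood 27 uv [ 98. 410.] rect [435.  579.   36.    2.6 -84.8] z [-3. 13. 16.] top [432.7 578.8]
black 547 uv [299. 104.] rect [ 627.  -377.1   76.4   62.5  -43.8] z [ 8. 53. 89.] top [ 615.6 -364. ]
black 5278 uv [162. 306.] rect [501.  370.5 186.8 170.8  -8. ] z [-0. 15. 70.] top [473.2 369.2]
black 2780 uv [141. 402.] rect [365.4 533.8 141.5 107.3   6.7] z [11. 14. 17.] top [378.8 521.6]
```

jog_arm(plan=[{"dx": 0.12,"dy": 0.32,"wz": -11,"fingers": 0},{"dx": 0.12,"dy": 0.32,"wz": -11,"fingers": 0},{"dx": 0.12,"dy": 0.32,"wz": -11,"fingers": 0},{"dx": 0.12,"dy": 0.32,"wz": -11,"fingers": 0},{"dx": 0.12,"dy": 0.32,"wz": -11,"fingers": 0},{"dx": 0.12,"dy": 0.32,"wz": -11,"fingers": 0},{"dx": 0.12,"dy": 0.32,"wz": -11,"fingers": 0},{"dx": 0.12,"dy": 0.32,"wz": -11,"fingers": 0},{"dx": 0.234,"dy": 0.638,"dz": -0.07,"wz": -22,"fingers": 0},{"dx": 0.234,"dy": 0.638,"dz": -0.07,"wz": -22,"fingers": 0},{"dx": 0.234,"dy": 0.638,"dz": -0.07,"wz": -22,"fingers": 0},{"dx": 0.234,"dy": 0.638,"dz": -0.07,"wz": -22,"fingers": 0},{"dx": 0.234,"dy": 0.638,"dz": -0.07,"wz": -22,"fingers": 0},{"dx": 0.234,"dy": 0.638,"dz": -0.07,"wz": -22,"fingers": 0},{"dx": 0.234,"dy": 0.638,"dz": -0.07,"wz": -22,"fingers": 0},{"dx": 0.234,"dy": 0.638,"dz": -0.07,"wz": -22,"fingers": 0},{"dx": 0.234,"dy": 0.638,"dz": -0.07,"wz": -22,"fingers": 0},{"dx": 0.234,"dy": 0.638,"dz": -0.07,"wz": -22,"fingers": 0},{"dx": 0.234,"dy": 0.638,"dz": -0.07,"wz": -22,"fingers": 0},{"dx": 0.234,"dy": 0.638,"dz": -0.07,"wz": -22,"fingers": 0}])

```text
$.plan[0]: bad value
```

```bash
cat >> h.py <<'E'
def yaw(s=None):
    s=s or bot.sense();w,x,y,z=s["ee_rot"];Ry=R.from_quat([x,y,z,w]).as_matrix()[:,1];return np.degrees(np.arctan2(Ry[1],Ry[0]))
def wrist(name=None):
    s=bot.sense();c=bot.read_camera("wrist");w,x,y,z=s["ee_rot"]
    T=np.eye(4);T[:3,:3]=R.from_quat([x,y,z,w]).as_matrix();T[:3,3]=s["ee_pos"];c["T"]=T@c["mount"]
    if name: cv2.imwrite(f"pics/{name}.png",c["frame"])
    return c
def wray(c,uv,h):
    K=c["mtx"];uv=np.atleast_2d(uv).astype(float);a=(uv[:,0]-K[0,2])/K[0,0];b=(uv[:,1]-K[1,2])/K[1,1];r=np.hypot(a,b)+1e-9
    d=np.c_[np.sin(r)*a/r,np.sin(r)*b/r,np.cos(r)]@c["T"][:3,:3].T;o=c["T"][:3,3]
    return o+d*((h-o[2])/d[:,2])[:,None]
def wlook(keys,hs,minA=150,name=None,roi=(.3,.9,-.4,.5)):
    c=wrist(name);hsv=cv2.cvtColor(c["frame"],cv2.COLOR_BGR2HSV).astype(int)
    for k in keys:
        m=F[k](*[hsv[...,i] for i in range(3)]).astype(np.uint8)
        n,l,st,ce=cv2.connectedComponentsWithStats(m)
        for i in range(1,n):
            if st[i,4]<minA: continue
            W=wray(c,mask_uv(l==i),hs[k])
            if not(roi[0]<W[:,0].mean()<roi[1] and roi[2]<W[:,1].mean()<roi[3]):continue
            print(k,st[i,4],"uv",ce[i].round(),"mean",(W.mean(0)*1000).round(1)[:2],"rect",rect(W))
    return c
def st():
    s=bot.sense();print("t",round(float(s["clock"]),1),"p",np.round(s["ee_pos"]*1000,1),"yaw",round(yaw(s),1),"F",np.round(s["force"],1),"op",round(float(s["opening"])*1000,1),"ff",np.round(s["finger_force"],1))
E
python3 - <<'E'
from h import *
st();wlook(["ball","green","brass","blue"],dict(ball=.02,green=.003,brass=.02,blue=.003),name="w1")
E
```

```text
t 0.1 p [ 193.6 -487.7  249.7] yaw -68.4 F [ 0.2 -0.9  0.1] op 85.8 ff 0.0
```

View pics/w1.png

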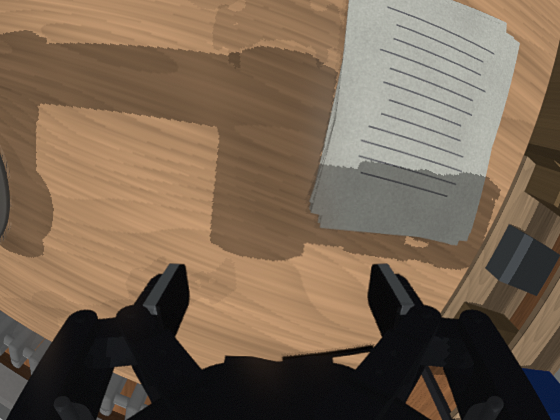

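The wrist view shows the paper stack, with the fingertips at about (180,270) and (378,270). The move was refused, apparently because every row needs all seven numbers.

jog_arm(plan=[{"dx": 0.12,"dy": 0.32,"dz": 0,"wx": 0,"wy": 0,"wz": -11,"fingers": 0},{"dx": 0.12,"dy": 0.32,"dz": 0,"wx": 0,"wy": 0,"wz": -11,"fingers": 0},{"dx": 0.12,"dy": 0.32,"dz": 0,"wx": 0,"wy": 0,"wz": -11,"fingers": 0},{"dx": 0.12,"dy": 0.32,"dz": 0,"wx": 0,"wy": 0,"wz": -11,"fingers": 0},{"dx": 0.12,"dy": 0.32,"dz": 0,"wx": 0,"wy": 0,"wz": -11,"fingers": 0},{"dx": 0.12,"dy": 0.32,"dz": 0,"wx": 0,"wy": 0,"wz": -11,"fingers": 0},{"dx": 0.12,"dy": 0.32,"dz": 0,"wx": 0,"wy": 0,"wz": -11,"fingers": 0},{"dx": 0.12,"dy": 0.32,"dz": 0,"wx": 0,"wy": 0,"wz": -11,"fingers": 0},{"dx": 0.234,"dy": 0.638,"dz": -0.07,"wx": 0,"wy": 0,"wz": -22,"fingers": 0},{"dx": 0.234,"dy": 0.638,"dz": -0.07,"wx": 0,"wy": 0,"wz": -22,"fingers": 0},{"dx": 0.234,"dy": 0.638,"dz": -0.07,"wx": 0,"wy": 0,"wz": -22,"fingers": 0},{"dx": 0.234,"dy": 0.638,"dz": -0.07,"wx": 0,"wy": 0,"wz": -22,"fingers": 0},{"dx": 0.234,"dy": 0.638,"dz": -0.07,"wx": 0,"wy": 0,"wz": -22,"fingers": 0},{"dx": 0.234,"dy": 0.638,"dz": -0.07,"wx": 0,"wy": 0,"wz": -22,"fingers": 0},{"dx": 0.234,"dy": 0.638,"dz": -0.07,"wx": 0,"wy": 0,"wz": -22,"fingers": 0},{"dx": 0.234,"dy": 0.638,"dz": -0.07,"wx": 0,"wy": 0,"wz": -22,"fingers": 0},{"dx": 0.234,"dy": 0.638,"dz": -0.07,"wx": 0,"wy": 0,"wz": -22,"fingers": 0},{"dx": 0.234,"dy": 0.638,"dz": -0.07,"wx": 0,"wy": 0,"wz": -22,"fingers": 0},{"dx": 0.234,"dy": 0.638,"dz": -0.07,"wx": 0,"wy": 0,"wz": -22,"fingers": 0},{"dx": 0.234,"dy": 0.638,"dz": -0.07,"wx": 0,"wy": 0,"wz": -22,"fingers": 0}])

```text
clock: 1.82
ee_pos: [0.4272, 0.1497, 0.18]
ee_rot: [0.0, 1.0, -0.003, -0.001]
force: [0.0, 0.4, 0.2]
opening: 0.085
finger_force: 0.0
```

Run:
```python
from h import *
st();wlook(["ball","green","brass","blue"],dict(ball=.02,green=.003,brass=.02,blue=.003),name="w2")
```

```text
t 1.8 p [427.2 149.7 180. ] yaw -90.3 F [0.  0.4 0.2] op 85.0 ff 0.0
ball 405 uv [408.   6.] mean [604.7  32.1] rect [602.1  33.   37.3  17.3 -80.7]
ball 945 uv [277. 192.] mean [427.2 151.8] rect [427.7 149.7  35.6  32.8  89.7]
green 229 uv [280. 126.] mean [486.3 148.9] rect [486.4 148.8  47.8  13.3  85.8]
green 720 uv [280. 161.] mean [453.3 149.2] rect [451.1 147.   45.1  38.3 -40. ]
green 3126 uv [278. 217.] mean [397.4 151.4] rect [401.7 152.2  76.2  58.2  77.4]
blue 308 uv [ 8. 28.] mean [632.3 471.2] rect [633.4 471.2  73.1  10.9  -4.8]
blue 4007 uv [57. 23.] mean [617.5 390.4] rect [624.  391.4 129.   68.9  85. ]
blue 2464 uv [522. 205.] mean [ 408.3 -144.1] rect [ 424.6 -147.6  118.8   76.4   16.6]
```

View pics/w2.png

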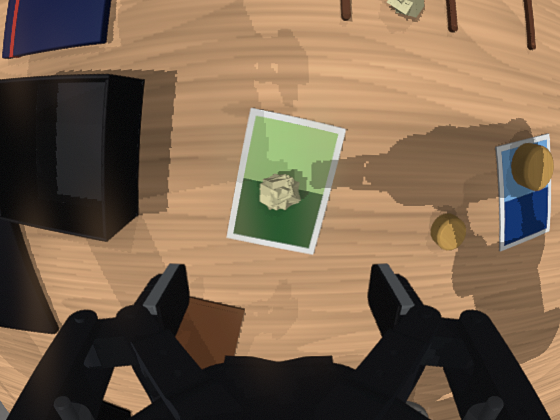

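The ball is centred between the fingers at (277,192), which is about (427,150) mm. I'll descend and grip it.

jog_arm(plan=[{"dx": 0,"dy": 0,"dz": -0.11,"wx": 0,"wy": 0,"wz": 0,"fingers": 0.2},{"dx": 0,"dy": 0,"dz": -0.11,"wx": 0,"wy": 0,"wz": 0,"fingers": 0.2},{"dx": 0,"dy": 0,"dz": -0.11,"wx": 0,"wy": 0,"wz": 0,"fingers": 0.2},{"dx": 0,"dy": 0,"dz": -0.135,"wx": 0,"wy": 0,"wz": 0,"fingers": 0.2},{"dx": 0,"dy": 0,"dz": -0.154,"wx": 0,"wy": 0,"wz": 0,"fingers": 0.2},{"dx": 0,"dy": 0,"dz": -0.154,"wx": 0,"wy": 0,"wz": 0,"fingers": 0.2},{"dx": 0,"dy": 0,"dz": -0.154,"wx": 0,"wy": 0,"wz": 0,"fingers": 1},{"dx": 0,"dy": 0,"dz": -0.154,"wx": 0,"wy": 0,"wz": 0,"fingers": 1},{"dx": 0,"dy": 0,"dz": -0.154,"wx": 0,"wy": 0,"wz": 0,"fingers": 1},{"dx": 0,"dy": 0,"dz": -0.154,"wx": 0,"wy": 0,"wz": 0,"fingers": 1},{"dx": 0,"dy": 0,"dz": -0.154,"wx": 0,"wy": 0,"wz": 0,"fingers": 1},{"dx": 0,"dy": 0,"dz": -0.154,"wx": 0,"wy": 0,"wz": 0,"fingers": 1},{"dx": 0,"dy": 0,"dz": -0.154,"wx": 0,"wy": 0,"wz": 0,"fingers": 1}])

```text
clock: 2.95
ee_pos: [0.4289, 0.1499, 0.0282]
ee_rot: [-0.0, 1.0, -0.003, 0.002]
force: [-1.1, -2.0, 6.4]
opening: 0.0403
finger_force: 60.3
```

jog_arm(plan=[{"dx": 0,"dy": 0,"dz": 0.04,"wx": 0,"wy": 0,"wz": 0,"fingers": 1},{"dx": 0,"dy": 0,"dz": 0.08,"wx": 0,"wy": 0,"wz": 0,"fingers": 1},{"dx": 0,"dy": 0,"dz": 0.12,"wx": 0,"wy": 0,"wz": 0,"fingers": 1},{"dx": 0,"dy": 0,"dz": 0.12,"wx": 0,"wy": 0,"wz": 0,"fingers": 1}])

```text
clock: 3.28
ee_pos: [0.4317, 0.1508, 0.1541]
ee_rot: [-0.001, 1.0, -0.003, 0.007]
force: [1.5, 0.0, 0.8]
opening: 0.0404
finger_force: 60.5
```

Run:
```python
from h import *
st();wlook(["ball","green"],dict(ball=.003,green=.003),name="w3")
```

```text
t 3.3 p [431.7 150.8 154.1] yaw -90.3 F [1.5 0.  0.8] op 40.4 ff 60.5
ball 443 uv [420.   6.] mean [611.   24.1] rect [608.6  25.4  40.1  17.2 -80. ]
green 4083 uv [277. 223.] mean [407.2 153.4] rect [404.5 151.9  81.6  58.3  82.9]
```

View pics/w3.png

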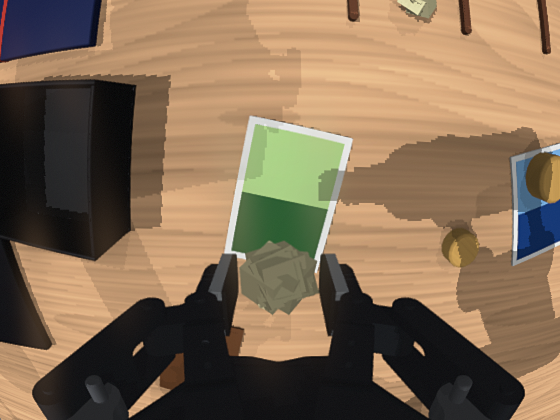

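The ball is held at (280,275). Next I'll carry it to the bin.

jog_arm(plan=[{"dx": 0.049,"dy": 0.209,"dz": 0,"wx": 0,"wy": 0,"wz": 0,"fingers": 1},{"dx": 0.049,"dy": 0.209,"dz": 0,"wx": 0,"wy": 0,"wz": 0,"fingers": 1},{"dx": 0.049,"dy": 0.209,"dz": 0,"wx": 0,"wy": 0,"wz": 0,"fingers": 1},{"dx": 0.049,"dy": 0.209,"dz": 0,"wx": 0,"wy": 0,"wz": 0,"fingers": 1},{"dx": 0.049,"dy": 0.209,"dz": 0,"wx": 0,"wy": 0,"wz": 0,"fingers": 1},{"dx": 0.049,"dy": 0.209,"dz": 0,"wx": 0,"wy": 0,"wz": 0,"fingers": 1},{"dx": 0.049,"dy": 0.209,"dz": -0.04,"wx": 0,"wy": 0,"wz": 0,"fingers": 1},{"dx": 0.049,"dy": 0.209,"dz": -0.045,"wx": 0,"wy": 0,"wz": 0,"fingers": 1},{"dx": 0.049,"dy": 0.209,"dz": -0.045,"wx": 0,"wy": 0,"wz": 0,"fingers": 1},{"dx": 0.049,"dy": 0.209,"dz": -0.045,"wx": 0,"wy": 0,"wz": 0,"fingers": 0.2},{"dx": 0.049,"dy": 0.209,"dz": -0.045,"wx": 0,"wy": 0,"wz": 0,"fingers": 0.2},{"dx": 0.049,"dy": 0.209,"dz": -0.045,"wx": 0,"wy": 0,"wz": 0,"fingers": 0.2},{"dx": 0.049,"dy": 0.209,"dz": 0,"wx": 0,"wy": 0,"wz": 0,"fingers": 0.2},{"dx": 0.049,"dy": 0.209,"dz": 0.03,"wx": 0,"wy": 0,"wz": 0,"fingers": 0.2},{"dx": 0.049,"dy": 0.209,"dz": 0.03,"wx": 0,"wy": 0,"wz": 0,"fingers": 0.2}])

```text
clock: 4.58
ee_pos: [0.48, 0.3606, 0.1848]
ee_rot: [-0.004, 1.0, -0.003, 0.006]
force: [1.0, 0.9, 1.6]
opening: 0.0683
finger_force: 0.0
```

jog_arm(plan=[{"dx": 0.115,"dy": -0.326,"dz": 0,"wx": 0,"wy": 0,"wz": 0,"fingers": 0.2},{"dx": 0.115,"dy": -0.326,"dz": 0,"wx": 0,"wy": 0,"wz": 0,"fingers": 0.2},{"dx": 0.115,"dy": -0.326,"dz": 0,"wx": 0,"wy": 0,"wz": 0,"fingers": 0.2},{"dx": 0.115,"dy": -0.326,"dz": 0,"wx": 0,"wy": 0,"wz": 0,"fingers": 0.2},{"dx": 0.115,"dy": -0.326,"dz": 0,"wx": 0,"wy": 0,"wz": 0,"fingers": 0.2},{"dx": 0.115,"dy": -0.326,"dz": 0,"wx": 0,"wy": 0,"wz": 0,"fingers": 0.2},{"dx": 0.115,"dy": -0.326,"dz": 0,"wx": 0,"wy": 0,"wz": 0,"fingers": 0.2},{"dx": 0.115,"dy": -0.326,"dz": 0,"wx": 0,"wy": 0,"wz": 0,"fingers": 0.2},{"dx": 0.115,"dy": -0.326,"dz": 0,"wx": 0,"wy": 0,"wz": 0,"fingers": 0.2},{"dx": 0.115,"dy": -0.326,"dz": 0,"wx": 0,"wy": 0,"wz": 0,"fingers": 0.2},{"dx": 0.115,"dy": -0.326,"dz": 0,"wx": 0,"wy": 0,"wz": 0,"fingers": 0.2}])

```text
clock: 5.5
ee_pos: [0.5917, 0.0326, 0.1769]
ee_rot: [-0.0, 1.0, -0.004, 0.0]
force: [0.2, 0.8, -0.3]
opening: 0.0681
finger_force: 0.0
```

Run:
```python
from h import *
st();c=wlook(["ball","wood"],dict(ball=.02,wood=.008));
cv2.imwrite("pics/w4.png",np.vstack([c["frame"]]))
c=cam("scene");cv2.imwrite("pics/s4.png",c["frame"]);survey(c,["ball"])
```

```text
t 5.5 p [591.7  32.6 176.9] yaw -90.5 F [ 0.2  0.8 -0.3] op 68.1 ff 0.0
ball 736 uv [273. 171.] mean [612.3  38.6] rect [612.1  38.1  28.2  26.1  46.5]
wood 5169 uv [337. 119.] mean [659.8 -23.4] rect [640.5 -24.4 235.2 105.8 -88.6]
wood 1169 uv [ 41. 243.] mean [531.4 324.2] rect [517.7 312.8 134.7  74.2  82.1]
wood 285 uv [ 81. 263.] mean [507.8 265. ] rect [506.3 265.1  40.1  34.8   2.6]
ball 139 uv [248. 252.] rect [611.5  26.7  47.7  35.7 -80.4] z [ 3. 28. 36.] top [613.3  33.7]
ball 142 uv [383. 316.] rect [475.7 369.2  31.2  27.  -71.8] z [21. 33. 39.] top [477.5 369.5]
```

View pics/w4.png

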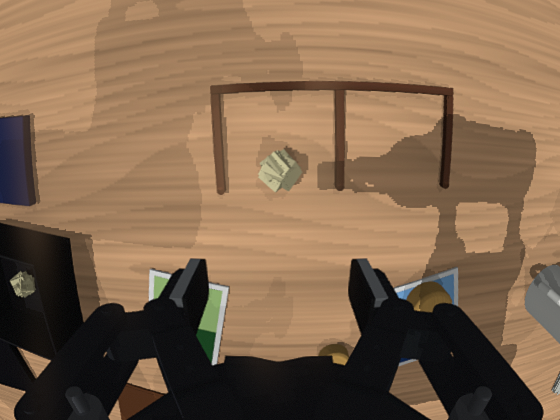

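Ball 1 lies in the bin at (22,284). Ball 2, at (278,170), is turned about 45°, so I'll align to it and grip.

jog_arm(plan=[{"dx": 0.02,"dy": 0.004,"dz": -0.03,"wx": 0,"wy": 0,"wz": 45,"fingers": 0.2},{"dx": 0.02,"dy": 0.004,"dz": -0.06,"wx": 0,"wy": 0,"wz": 45,"fingers": 0.2},{"dx": 0.02,"dy": 0.004,"dz": -0.06,"wx": 0,"wy": 0,"wz": 45,"fingers": 0.2},{"dx": 0.02,"dy": 0.004,"dz": -0.06,"wx": 0,"wy": 0,"wz": 45,"fingers": 0.2},{"dx": 0.02,"dy": 0.004,"dz": -0.08,"wx": 0,"wy": 0,"wz": 45,"fingers": 0.2},{"dx": 0.02,"dy": 0.004,"dz": -0.09,"wx": 0,"wy": 0,"wz": 45,"fingers": 0.2},{"dx": 0.02,"dy": 0.004,"dz": -0.09,"wx": 0,"wy": 0,"wz": 45,"fingers": 0.2},{"dx": 0.02,"dy": 0.004,"dz": -0.12,"wx": 0,"wy": 0,"wz": 45,"fingers": 0.2},{"dx": 0.02,"dy": 0.004,"dz": -0.15,"wx": 0,"wy": 0,"wz": 45,"fingers": 0.2},{"dx": 0.02,"dy": 0.004,"dz": -0.15,"wx": 0,"wy": 0,"wz": 45,"fingers": 0.2},{"dx": 0.02,"dy": 0.004,"dz": -0.15,"wx": 0,"wy": 0,"wz": 45,"fingers": 1},{"dx": 0.02,"dy": 0.004,"dz": -0.15,"wx": 0,"wy": 0,"wz": 45,"fingers": 1},{"dx": 0.02,"dy": 0.004,"dz": -0.15,"wx": 0,"wy": 0,"wz": 45,"fingers": 1},{"dx": 0.02,"dy": 0.004,"dz": -0.15,"wx": 0,"wy": 0,"wz": 45,"fingers": 1},{"dx": 0.02,"dy": 0.004,"dz": -0.15,"wx": 0,"wy": 0,"wz": 45,"fingers": 1},{"dx": 0.02,"dy": 0.004,"dz": -0.15,"wx": 0,"wy": 0,"wz": 45,"fingers": 1},{"dx": 0.02,"dy": 0.004,"dz": -0.11,"wx": 0,"wy": 0,"wz": 45,"fingers": 1},{"dx": 0.02,"dy": 0.004,"dz": -0.07,"wx": 0,"wy": 0,"wz": 45,"fingers": 1},{"dx": 0.02,"dy": 0.004,"dz": -0.03,"wx": 0,"wy": 0,"wz": 45,"fingers": 1},{"dx": 0.02,"dy": 0.004,"dz": 0.0,"wx": 0,"wy": 0,"wz": 45,"fingers": 1}])

```text
clock: 7.27
ee_pos: [0.6125, 0.0369, 0.1808]
ee_rot: [0.001, 0.925, 0.38, 0.002]
force: [1.1, -0.1, 0.2]
opening: 0.0386
finger_force: 60.4
```

jog_arm(plan=[{"dx": -0.122,"dy": 0.305,"dz": 0,"wx": 0,"wy": 0,"wz": 0,"fingers": 1},{"dx": -0.122,"dy": 0.305,"dz": 0,"wx": 0,"wy": 0,"wz": 0,"fingers": 1},{"dx": -0.122,"dy": 0.305,"dz": 0,"wx": 0,"wy": 0,"wz": 0,"fingers": 1},{"dx": -0.122,"dy": 0.305,"dz": 0,"wx": 0,"wy": 0,"wz": 0,"fingers": 1},{"dx": -0.122,"dy": 0.305,"dz": 0,"wx": 0,"wy": 0,"wz": 0,"fingers": 1},{"dx": -0.122,"dy": 0.305,"dz": 0,"wx": 0,"wy": 0,"wz": 0,"fingers": 1},{"dx": -0.122,"dy": 0.305,"dz": 0,"wx": 0,"wy": 0,"wz": 0,"fingers": 1},{"dx": -0.122,"dy": 0.305,"dz": 0,"wx": 0,"wy": 0,"wz": 0,"fingers": 1},{"dx": -0.122,"dy": 0.305,"dz": 0,"wx": 0,"wy": 0,"wz": 0,"fingers": 1},{"dx": -0.122,"dy": 0.305,"dz": -0.03,"wx": 0,"wy": 0,"wz": 0,"fingers": 1},{"dx": -0.122,"dy": 0.305,"dz": -0.07,"wx": 0,"wy": 0,"wz": 0,"fingers": 1},{"dx": -0.122,"dy": 0.305,"dz": -0.07,"wx": 0,"wy": 0,"wz": 0,"fingers": 1},{"dx": -0.122,"dy": 0.305,"dz": -0.07,"wx": 0,"wy": 0,"wz": 0,"fingers": 0.2},{"dx": -0.122,"dy": 0.305,"dz": -0.07,"wx": 0,"wy": 0,"wz": 0,"fingers": 0.2},{"dx": -0.122,"dy": 0.305,"dz": -0.07,"wx": 0,"wy": 0,"wz": 0,"fingers": 0.2},{"dx": -0.122,"dy": 0.305,"dz": -0.03,"wx": 0,"wy": 0,"wz": 0,"fingers": 0.2},{"dx": -0.122,"dy": 0.305,"dz": 0.0,"wx": 0,"wy": 0,"wz": 0,"fingers": 0},{"dx": -0.122,"dy": 0.305,"dz": 0.0,"wx": 0,"wy": 0,"wz": 0,"fingers": 0}])

```text
clock: 8.77
ee_pos: [0.4933, 0.3437, 0.1853]
ee_rot: [-0.001, 0.925, 0.38, 0.008]
force: [-0.6, 0.5, 1.6]
opening: 0.0854
finger_force: 0.0
```

jog_arm(plan=[{"dx": -0.051,"dy": -0.477,"dz": 0,"wx": 0,"wy": 0,"wz": -30,"fingers": 0},{"dx": -0.051,"dy": -0.477,"dz": 0,"wx": 0,"wy": 0,"wz": -30,"fingers": 0},{"dx": -0.051,"dy": -0.477,"dz": 0,"wx": 0,"wy": 0,"wz": -30,"fingers": 0},{"dx": -0.051,"dy": -0.477,"dz": 0,"wx": 0,"wy": 0,"wz": -30,"fingers": 0},{"dx": -0.051,"dy": -0.477,"dz": 0,"wx": 0,"wy": 0,"wz": -30,"fingers": 0},{"dx": -0.051,"dy": -0.477,"dz": 0,"wx": 0,"wy": 0,"wz": -30,"fingers": 0},{"dx": -0.051,"dy": -0.477,"dz": 0,"wx": 0,"wy": 0,"wz": -30,"fingers": 0},{"dx": -0.051,"dy": -0.477,"dz": 0,"wx": 0,"wy": 0,"wz": -30,"fingers": 0},{"dx": -0.051,"dy": -0.477,"dz": 0,"wx": 0,"wy": 0,"wz": -30,"fingers": 0},{"dx": -0.051,"dy": -0.477,"dz": 0,"wx": 0,"wy": 0,"wz": -30,"fingers": 0},{"dx": -0.051,"dy": -0.477,"dz": 0,"wx": 0,"wy": 0,"wz": -30,"fingers": 0},{"dx": -0.051,"dy": -0.477,"dz": 0,"wx": 0,"wy": 0,"wz": -30,"fingers": 0},{"dx": -0.051,"dy": -0.477,"dz": 0,"wx": 0,"wy": 0,"wz": -30,"fingers": 0},{"dx": -0.051,"dy": -0.477,"dz": 0,"wx": 0,"wy": 0,"wz": -30,"fingers": 0},{"dx": -0.051,"dy": -0.477,"dz": 0,"wx": 0,"wy": 0,"wz": -30,"fingers": 0}])

```text
clock: 10.02
ee_pos: [0.439, -0.135, 0.1774]
ee_rot: [0.001, 0.992, 0.127, 0.001]
force: [-0.4, -0.3, -0.4]
opening: 0.0857
finger_force: 0.0
```

Run:
```python
from h import *
st();c=wlook(["brass","blue","white","wood"],dict(brass=.025,blue=.003,white=.003,wood=.008),name="w5")
c=cam("scene");cv2.imwrite("pics/s5.png",c["frame"]);survey(c,["ball","brass","green"])
```

```text
t 10.0 p [ 439.  -135.   177.4] yaw -75.4 F [-0.4 -0.3 -0.4] op 85.7 ff 0.0
blue 259 uv [339. 136.] mean [ 502.8 -174.9] rect [ 502.8 -172.8   25.9   22.2  -45.6]
blue 5065 uv [314. 212.] mean [ 425.2 -174. ] rect [ 432.7 -178.9   92.5   77.4  -19. ]
white 1194 uv [ 41. 136.] mean [434.  141.4] rect [429.8 147.6 130.3  90.3 -12.3]
white 1766 uv [308. 195.] mean [ 438.6 -163.9] rect [ 444.5 -182.9  130.6   90.5  -19.1]
white 170 uv [394. 170.] mean [ 486.7 -238.2] rect [ 484.7 -238.9   29.    17.4   10.8]
wood 321 uv [328.  15.] mean [ 608.8 -135.6] rect [ 609.1 -135.6   33.    10.7    6.4]
wood 908 uv [465. 177.] mean [ 504.4 -317.5] rect [ 506.7 -316.1   81.9   46.5  -84.9]
wood 315 uv [413. 206.] mean [ 458.7 -268.8] rect [ 456.2 -265.8   66.8   24.9  -70.9]
wood 373 uv [420. 240.] mean [ 425.2 -292.1] rect [ 426.2 -294.9   48.9   34.4  -88.4]
wood 288 uv [457. 293.] mean [ 372.5 -372.7] rect [ 373.4 -371.8   70.8   26.9  -88.5]
ball 138 uv [361. 304.] rect [492.9 313.5  28.1  27.8  58.9] z [17. 30. 40.] top [492.5 313.4]
ball 136 uv [383. 316.] rect [474.7 369.3  31.5  28.4 -70.4]
[... 267 characters left out ...]
 rect [382.6 -30.9  34.5  33.2  79.1] z [ 7. 21. 26.] top [382.7 -29.4]
brass 119 uv [114. 337.] rect [ 970.3 -426.9   98.8   53.8   83. ] z [-756. -747. -739.] top [ 972.7 -429. ]
brass 77 uv [127. 352.] rect [ 956.4 -343.4   84.3   50.3  -29.3] z [-760. -748. -736.] top [ 963.5 -339.8]
brass 368 uv [142. 381.] rect [ 968.1 -206.9  169.4   63.8  -90. ] z [-756. -747. -737.] top [ 969.5 -213.1]
brass 75 uv [157. 407.] rect [971.7 -95.9  55.4  42.5  -6.4] z [-759. -748. -738.] top [974.9 -93.7]
green 46 uv [149. 143.] rect [ 608.1 -486.7   71.6    7.8   76.6] z [ 60. 125. 154.] top [ 652.7 -354.5]
green 1100 uv [333. 248.] rect [428.1 143.8 114.9  75.4 -12.6] z [ 1.  6. 10.] top [429.9 146.2]
```

View pics/w5.png

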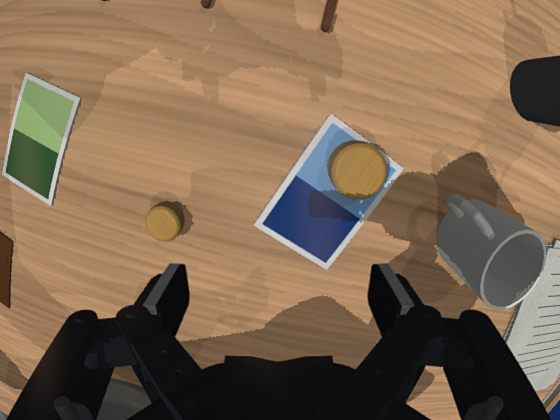

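Run:
```python
from h import *
for n in ("scene","side"):
    c=cam(n);P=cloud(c);m=(P[...,2]>.06)&(P[...,2]<.105)&(P[...,0]>.38)&(P[...,0]<.72)&(P[...,1]<-.2)&(P[...,1]>-.45)
    k,l,s,ce=cv2.connectedComponentsWithStats(m.astype(np.uint8))
    for i in range(1,k):
        if s[i,4]>60:
            q=P[l==i];print(n,s[i,4],(q.min(0)*1000).round(),(q.max(0)*1000).round(),rect(q[q[:,2]>.085]))
    survey(c,["blue","white"],roi=(.35,.6,-.3,0))
c=wrist();print("w",wray(c,[[358,170]],.028)*1000)
```

```text
scene 617 [ 402. -397.   60.] [ 484. -284.  103.] [ 443.  -351.3   86.7   81.9  -81.1]
scene 527 [ 589. -424.   60.] [ 664. -342.  104.] [ 626.2 -380.2   77.5   76.   -69.3]
blue 540 uv [258. 175.] rect [ 441.3 -186.   115.5   75.5  -19.6] z [ 1.  6. 11.] top [ 429.8 -172.7]
white 156 uv [259. 177.] rect [ 441.2 -185.8  129.3   90.4  -19. ] z [ 1.  6. 11.] top [ 428.5 -166. ]
side 127 [ 609. -401.   60.] [ 663. -343.  104.] [ 648.8 -367.2   65.    17.8  -55.9]
side 268 [ 429. -383.   60.] [ 484. -287.   98.] [ 463.3 -336.5   79.4   28.7  -55.4]
blue 560 uv [317. 177.] rect [ 442.6 -182.4  111.1   73.   -19.4] z [-2.  1.  5.] top [ 430.6 -176.5]
white 73 uv [300. 179.] rect [ 457.4 -144.7  128.9   15.7  -24. ] z [-2.  1.  5.] top [ 465.3 -148.2]
w [[ 479.60141252 -193.72055578   28.        ]]
```

The weight and the blue board together were knocked aside. The board is now at about (442,-184) mm, yaw -19°, and the weight at about (479.5,-195) mm, seen at (358,170). Both balls are in the bin. I'll grip the weight next.

jog_arm(plan=[{"dx": 0.0405,"dy": -0.0598,"dz": 0,"wx": 0,"wy": 0,"wz": 0,"fingers": 0},{"dx": 0.0405,"dy": -0.0598,"dz": 0,"wx": 0,"wy": 0,"wz": 0,"fingers": 0},{"dx": 0.0405,"dy": -0.0598,"dz": -0.04,"wx": 0,"wy": 0,"wz": 0,"fingers": 0},{"dx": 0.0405,"dy": -0.0598,"dz": -0.08,"wx": 0,"wy": 0,"wz": 0,"fingers": 0},{"dx": 0.0405,"dy": -0.0598,"dz": -0.11,"wx": 0,"wy": 0,"wz": 0,"fingers": 0},{"dx": 0.0405,"dy": -0.0598,"dz": -0.13,"wx": 0,"wy": 0,"wz": 0,"fingers": 0},{"dx": 0.0405,"dy": -0.0598,"dz": -0.146,"wx": 0,"wy": 0,"wz": 0,"fingers": 0},{"dx": 0.0405,"dy": -0.0598,"dz": -0.146,"wx": 0,"wy": 0,"wz": 0,"fingers": 0},{"dx": 0.0405,"dy": -0.0598,"dz": -0.146,"wx": 0,"wy": 0,"wz": 0,"fingers": 0}])

```text
clock: 11.02
ee_pos: [0.4791, -0.1941, 0.0299]
ee_rot: [-0.001, 0.992, 0.128, -0.001]
force: [-0.5, -0.1, -0.1]
opening: 0.0854
finger_force: 0.0
```

jog_arm(plan=[{"dx": 0,"dy": 0,"dz": 0,"wx": 0,"wy": 0,"wz": 0,"fingers": 1},{"dx": 0,"dy": 0,"dz": 0,"wx": 0,"wy": 0,"wz": 0,"fingers": 1},{"dx": 0,"dy": 0,"dz": 0,"wx": 0,"wy": 0,"wz": 0,"fingers": 1},{"dx": 0,"dy": 0,"dz": 0,"wx": 0,"wy": 0,"wz": 0,"fingers": 1},{"dx": 0,"dy": 0,"dz": 0,"wx": 0,"wy": 0,"wz": 0,"fingers": 1},{"dx": 0,"dy": 0,"dz": 0,"wx": 0,"wy": 0,"wz": 0,"fingers": 1}])

```text
clock: 11.52
ee_pos: [0.4802, -0.1953, 0.0322]
ee_rot: [0.001, 0.992, 0.128, 0.001]
force: [-0.4, 1.4, 7.5]
opening: 0.0492
finger_force: 61.8
```

jog_arm(plan=[{"dx": 0,"dy": 0,"dz": 0.02,"wx": 0,"wy": 0,"wz": 0,"fingers": 1},{"dx": 0,"dy": 0,"dz": 0.04,"wx": 0,"wy": 0,"wz": 0,"fingers": 1},{"dx": 0,"dy": 0,"dz": 0.07,"wx": 0,"wy": 0,"wz": 0,"fingers": 1},{"dx": 0,"dy": 0,"dz": 0.07,"wx": 0,"wy": 0,"wz": 0,"fingers": 1},{"dx": 0,"dy": 0,"dz": 0.07,"wx": 0,"wy": 0,"wz": 0,"fingers": 1}])

```text
clock: 11.93
ee_pos: [0.4801, -0.1953, 0.1021]
ee_rot: [0.001, 0.992, 0.127, 0.002]
force: [-0.7, 0.8, -2.4]
opening: 0.0492
finger_force: 63.9
```

Run:
```python
from h import *
st();wrist("w6")
```

```text
t 11.9 p [ 480.1 -195.3  102.1] yaw -75.4 F [-0.7  0.8 -2.4] op 49.2 ff 63.9
```

View pics/w6.png

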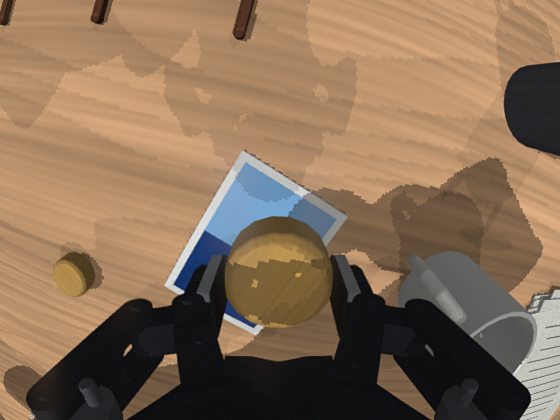

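The weight is held squarely at (279,270). I'll set it on bare desk to the right of the tray.

jog_arm(plan=[{"dx": 0.04,"dy": -0.02,"dz": 0,"wx": 0,"wy": 0,"wz": 0,"fingers": 1},{"dx": 0.07,"dy": -0.03,"dz": 0,"wx": 0,"wy": 0,"wz": 0,"fingers": 1},{"dx": 0.095,"dy": -0.04,"dz": 0,"wx": 0,"wy": 0,"wz": 0,"fingers": 1},{"dx": 0.095,"dy": -0.04,"dz": 0,"wx": 0,"wy": 0,"wz": 0,"fingers": 1},{"dx": 0.095,"dy": -0.04,"dz": -0.03,"wx": 0,"wy": 0,"wz": 0,"fingers": 1},{"dx": 0.095,"dy": -0.04,"dz": -0.05,"wx": 0,"wy": 0,"wz": 0,"fingers": 1},{"dx": 0.095,"dy": -0.04,"dz": -0.06,"wx": 0,"wy": 0,"wz": 0,"fingers": 1},{"dx": 0.095,"dy": -0.04,"dz": -0.066,"wx": 0,"wy": 0,"wz": 0,"fingers": 1},{"dx": 0.095,"dy": -0.04,"dz": -0.07,"wx": 0,"wy": 0,"wz": 0,"fingers": 1},{"dx": 0.095,"dy": -0.04,"dz": -0.072,"wx": 0,"wy": 0,"wz": 0,"fingers": 1},{"dx": 0.095,"dy": -0.04,"dz": -0.072,"wx": 0,"wy": 0,"wz": 0,"fingers": 1}])

```text
clock: 12.9
ee_pos: [0.5746, -0.235, 0.0294]
ee_rot: [0.0, 0.992, 0.127, 0.001]
force: [0.8, 0.0, -2.3]
opening: 0.0491
finger_force: 63.8
```

jog_arm(plan=[{"dx": 0,"dy": 0,"dz": -0.001,"wx": 0,"wy": 0,"wz": 0,"fingers": 1},{"dx": 0,"dy": 0,"dz": -0.002,"wx": 0,"wy": 0,"wz": 0,"fingers": 1},{"dx": 0,"dy": 0,"dz": -0.002,"wx": 0,"wy": 0,"wz": 0,"fingers": 1},{"dx": 0,"dy": 0,"dz": -0.001,"wx": 0,"wy": 0,"wz": 0,"fingers": 0},{"dx": 0,"dy": 0,"dz": 0,"wx": 0,"wy": 0,"wz": 0,"fingers": 0},{"dx": 0,"dy": 0,"dz": 0,"wx": 0,"wy": 0,"wz": 0,"fingers": 0},{"dx": 0,"dy": 0,"dz": 0,"wx": 0,"wy": 0,"wz": 0,"fingers": 0},{"dx": 0,"dy": 0,"dz": 0,"wx": 0,"wy": 0,"wz": 0,"fingers": 0},{"dx": 0,"dy": 0,"dz": 0.03,"wx": 0,"wy": 0,"wz": 0,"fingers": 0},{"dx": 0,"dy": 0,"dz": 0.06,"wx": 0,"wy": 0,"wz": 0,"fingers": 0},{"dx": 0,"dy": 0,"dz": 0.1,"wx": 0,"wy": 0,"wz": 0,"fingers": 0},{"dx": 0,"dy": 0,"dz": 0.12,"wx": 0,"wy": 0,"wz": 0,"fingers": 0}])

```text
clock: 13.9
ee_pos: [0.5755, -0.2355, 0.1525]
ee_rot: [0.002, 0.992, 0.127, 0.002]
force: [1.4, 0.0, 0.9]
opening: 0.0854
finger_force: 0.0
```

jog_arm(plan=[{"dx": -0.15,"dy": 0.052,"dz": 0,"wx": 0,"wy": 0,"wz": -34,"fingers": 0.35},{"dx": -0.15,"dy": 0.052,"dz": 0,"wx": 0,"wy": 0,"wz": -34,"fingers": 0.35},{"dx": -0.15,"dy": 0.052,"dz": 0,"wx": 0,"wy": 0,"wz": -34,"fingers": 0.35},{"dx": -0.15,"dy": 0.052,"dz": 0,"wx": 0,"wy": 0,"wz": -34,"fingers": 0.35},{"dx": -0.15,"dy": 0.052,"dz": 0,"wx": 0,"wy": 0,"wz": -34,"fingers": 0.35},{"dx": -0.15,"dy": 0.052,"dz": 0,"wx": 0,"wy": 0,"wz": -34,"fingers": 0.35},{"dx": -0.15,"dy": 0.052,"dz": 0,"wx": 0,"wy": 0,"wz": -34,"fingers": 0.35},{"dx": -0.15,"dy": 0.052,"dz": 0,"wx": 0,"wy": 0,"wz": -34,"fingers": 0.35}])

```text
clock: 14.57
ee_pos: [0.4254, -0.1835, 0.1486]
ee_rot: [0.0, 0.986, -0.167, 0.001]
force: [0.2, -0.1, 0.1]
opening: 0.0559
finger_force: 0.0
```

```bash
cat >> h.py <<'E'
def boards(roi=(.3,.75,-.3,.25),keys=("blue","white","green","brass","ball")):
    for n in("scene","side"):
        print(n);survey(cam(n),keys,roi=roi)
E
python3 - <<'E'
from h import *
st();wlook(["blue","white","green"],dict(blue=.003,white=.003,green=.003),minA=700)
boards()
E
```

```text
t 14.6 p [ 425.4 -183.5  148.6] yaw -109.2 F [ 0.2 -0.1  0.1] op 55.9 ff 0.0
blue 11326 uv [270. 176.] mean [ 444.5 -181.6] rect [ 443.5 -180.7  117.4   77.1  -18.3]
white 2875 uv [263. 174.] mean [ 447.5 -176.3] rect [ 443.5 -180.5  130.9   90.7  -18.1]
white 726 uv [ 33. 279.] mean [425.7 136. ] rect [430.1 148.1 130.7  90.7 -12.4]
green 2076 uv [ 27. 286.] mean [421.3 153.3] rect [430.3 148.5 117.   76.  -11.9]
scene
blue 801 uv [253. 175.] rect [ 440.4 -183.8  115.5   75.   -18.3] z [ 1.  6. 10.] top [ 442.3 -180.9]
white 181 uv [256. 177.] rect [ 440.7 -183.7  129.4   90.6  -17.7] z [ 0.  6. 11.] top [ 443.  -174.2]
white 236 uv [331. 247.] rect [427.8 143.  129.8  89.5 -12.6] z [ 1.  5. 10.] top [432.4 141.7]
green 1102 uv [333. 248.] rect [428.1 143.9 115.   75.5 -12.5] z [ 1.  6. 10.] top [430.  145.8]
brass 271 uv [204. 183.] rect [ 572.8 -231.5   48.7   47.8   59.2] z [ 7. 28. 34.] top [ 573.2 -231.5]
brass 142 uv [303. 195.] rect [382.5 -28.7  34.5  33.4  84.7] z [ 6. 21. 26.] top [382.2 -29.6]
side
blue 782 uv [314. 175.] rect [ 442.7 -180.5  112.7   72.9  -18.1] z [-2.  1.  5.] top [ 442.1 -181. ]
white 30 uv [308. 158.] rect [ 493.  -223.8   44.    13.1   52.9] z [-3.  0.  5.] top [ 492.2 -228.2]
white 25 uv [335. 176.] rect [ 395.4 -210.4   57.8   11.1  -27.2] z [-2.  1.  4.] top [ 391.6 -209.5]
white 40 uv [300. 180.] rect [ 459.2 -140.7   85.6    4.5  -20.7] z [-2.  1.  5.] top [ 461.7 -143.6]
white 102 uv [262. 256.] rect [400.7 113.5 112.1  46.3 -38.4] z [-3.  1.  4.] top [398.6 116.1]
green 1180 uv [244. 258.] rect [429.5 145.3 111.7  71.2 -13.1] z [-2.  1.  4.] top [429.2 145.9]
```

jog_arm(plan=[{"dx": 0.018,"dy": 0.003,"dz": -0.04,"wx": 0,"wy": 0,"wz": 1,"fingers": 0.35},{"dx": 0.018,"dy": 0.003,"dz": -0.07,"wx": 0,"wy": 0,"wz": 1,"fingers": 0.35},{"dx": 0.018,"dy": 0.003,"dz": -0.095,"wx": 0,"wy": 0,"wz": 1,"fingers": 0.35},{"dx": 0.018,"dy": 0.003,"dz": -0.11,"wx": 0,"wy": 0,"wz": 1,"fingers": 0.35},{"dx": 0.018,"dy": 0.003,"dz": -0.116,"wx": 0,"wy": 0,"wz": 1,"fingers": 0.35},{"dx": 0.018,"dy": 0.003,"dz": -0.119,"wx": 0,"wy": 0,"wz": 1,"fingers": 0.35},{"dx": 0.018,"dy": 0.003,"dz": -0.119,"wx": 0,"wy": 0,"wz": 1,"fingers": 0.35},{"dx": 0.018,"dy": 0.003,"dz": -0.119,"wx": 0,"wy": 0,"wz": 1,"fingers": 0.35}])

```text
clock: 15.38
ee_pos: [0.4429, -0.1802, 0.0301]
ee_rot: [0.0, 0.987, -0.159, 0.001]
force: [0.6, 0.1, -0.0]
opening: 0.0553
finger_force: 0.0
```

jog_arm(plan=[{"dx": 0,"dy": 0,"dz": -0.003,"wx": 0,"wy": 0,"wz": 0,"fingers": 0.35},{"dx": 0,"dy": 0,"dz": -0.006,"wx": 0,"wy": 0,"wz": 0,"fingers": 0.35},{"dx": 0,"dy": 0,"dz": -0.008,"wx": 0,"wy": 0,"wz": 0,"fingers": 0.35},{"dx": 0,"dy": 0,"dz": -0.008,"wx": 0,"wy": 0,"wz": 0,"fingers": 0.35}])

```text
clock: 15.72
ee_pos: [0.4421, -0.1797, 0.0212]
ee_rot: [0.0, 0.987, -0.159, -0.0]
force: [-0.1, 0.0, 0.1]
opening: 0.0553
finger_force: 0.0
```

jog_arm(plan=[{"dx": 0.001,"dy": -0.001,"dz": -0.002,"wx": 0,"wy": 0,"wz": 0,"fingers": 0.35},{"dx": 0.001,"dy": -0.001,"dz": -0.004,"wx": 0,"wy": 0,"wz": 0,"fingers": 0.35},{"dx": 0.001,"dy": -0.001,"dz": -0.004,"wx": 0,"wy": 0,"wz": 0,"fingers": 0.35},{"dx": 0.001,"dy": -0.001,"dz": -0.004,"wx": 0,"wy": 0,"wz": 0,"fingers": 0.35}])

```text
clock: 16.05
ee_pos: [0.4436, -0.1811, 0.0179]
ee_rot: [0.0, 0.987, -0.159, 0.001]
force: [-0.2, -0.1, 7.7]
opening: 0.0553
finger_force: 3.7
```

jog_arm(plan=[{"dx": 0.0,"dy": 0.0,"dz": -0.001,"wx": 0,"wy": 0,"wz": 0,"fingers": 0.35},{"dx": 0.003,"dy": 0.004,"dz": -0.001,"wx": 0,"wy": 0,"wz": 1,"fingers": 0.35},{"dx": 0.007,"dy": 0.012,"dz": -0.001,"wx": 0,"wy": 0,"wz": 2.5,"fingers": 0.35},{"dx": 0.012,"dy": 0.02,"dz": -0.001,"wx": 0,"wy": 0,"wz": 4,"fingers": 0.35},{"dx": 0.017,"dy": 0.029,"dz": -0.001,"wx": 0,"wy": 0,"wz": 6,"fingers": 0.35},{"dx": 0.022,"dy": 0.038,"dz": -0.001,"wx": 0,"wy": 0,"wz": 8,"fingers": 0.35},{"dx": 0.027,"dy": 0.047,"dz": -0.001,"wx": 0,"wy": 0,"wz": 10,"fingers": 0.35},{"dx": 0.032,"dy": 0.056,"dz": -0.001,"wx": 0,"wy": 0,"wz": 12,"fingers": 0.35},{"dx": 0.037,"dy": 0.065,"dz": -0.001,"wx": 0,"wy": 0,"wz": 14,"fingers": 0.35},{"dx": 0.043,"dy": 0.074,"dz": -0.001,"wx": 0,"wy": 0,"wz": 16,"fingers": 0.35},{"dx": 0.049,"dy": 0.083,"dz": -0.001,"wx": 0,"wy": 0,"wz": 18,"fingers": 0.35},{"dx": 0.054,"dy": 0.092,"dz": -0.001,"wx": 0,"wy": 0,"wz": 19,"fingers": 0.35},{"dx": 0.056,"dy": 0.097,"dz": -0.001,"wx": 0,"wy": 0,"wz": 19.4,"fingers": 0.35},{"dx": 0.056,"dy": 0.097,"dz": -0.001,"wx": 0,"wy": 0,"wz": 19.4,"fingers": 0.35}])

```text
clock: 17.22
ee_pos: [0.5014, -0.0835, 0.0179]
ee_rot: [0.001, 1.0, 0.01, 0.002]
force: [1.7, 3.8, 12.5]
opening: 0.0554
finger_force: 6.2
```

Run:
```python
from h import *
st();wlook(["blue","white","wood"],dict(blue=.003,white=.003,wood=.008),minA=700,name="w7",roi=(.35,.75,-.3,.2))
boards(keys=("blue","white","wood","brass"))
```

```text
t 17.2 p [501.4 -83.5  17.9] yaw -88.9 F [ 1.7  3.8 12.5] op 55.4 ff 6.2
blue 30104 uv [280. 246.] mean [511.3 -83.2] rect [499.6 -83.1 119.4  78.4  -0.5]
white 4773 uv [264. 165.] mean [552.1 -74.6] rect [533.  -83.3  90.9  65.4  89.6]
wood 1774 uv [149.  40.] mean [608.8 -25. ] rect [609.5 -24.9  38.4  13.4   5.4]
wood 1654 uv [405.  38.] mean [ 611.5 -134.4] rect [ 611.8 -134.4   36.9   10.4    1. ]
scene
blue 582 uv [253. 210.] rect [498.2 -86.5 114.4  76.   -0.6] z [ 1.  6. 11.] top [517.1 -79.2]
white 140 uv [258. 212.] rect [496.9 -85.  130.7  88.   -2.1] z [ 0.  5. 10.] top [507.5 -64.8]
white 298 uv [330. 248.] rect [428.  144.3 130.1  92.1 -12.7] z [ 1.  5. 10.] top [434.6 143.7]
wood 617 uv [222. 254.] rect [641.9 -23.  233.5 101.7 -88.4] z [ 2.  9. 15.] top [660.2 -11.6]
brass 280 uv [204. 183.] rect [ 571.7 -231.3   50.3   47.8   30. ] z [ 6. 29. 35.] top [ 572.3 -231.3]
brass 142 uv [303. 195.] rect [382.7 -31.5  36.5  32.4  51.1] z [ 6. 21. 27.] top [382.6 -30.2]
side
blue 458 uv [284. 191.] rect [483.  -83.1  78.4  72.3  -1.7] z [-2.  1.  6.] top [474.3 -84.5]
blue 79 uv [259. 187.] rect [535.  -55.1  49.5  23.  -21.7] z [-2.  1. 55.] top [504.9 -25.2]
white 239 uv [244. 251.] rect [430.3 145.8 129.5  90.1 -12.5] z [-2.  1.  4.] top [442.3 130.3]
wood 40 uv [295. 152.] rect [ 531.4 -220.8   53.4   17.3  -79. ] z [-5. -1. 90.] top [ 488.7 -148.8]
wood 574 uv [212. 179.] rect [638.8 -19.4 233.  105.2 -88.6] z [-3.  4.  9.] top [658.4 -12.4]
wood 249 uv [303. 165.] rect [ 476.7 -192.5  132.1   61.1   87.7] z [-5. -2.  3.] top [ 488. -198.]
wood 28 uv [325. 190.] rect [ 379.6 -142.1   24.5   17.4  -21.2] z [-5. -2.  2.] top [ 387.1 -150.8]
```

View pics/w7.png

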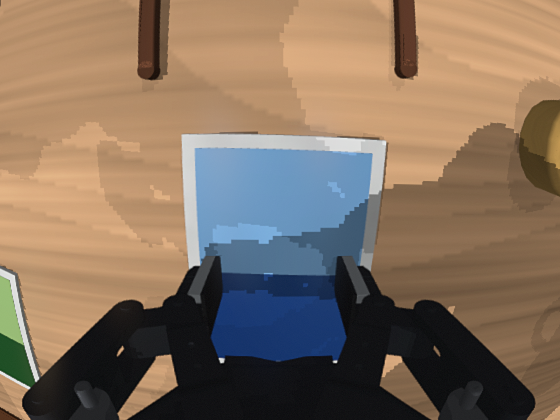

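The board followed cleanly. In the wrist view its front edge is at about row 140 and the rails are at columns 149 and 405. It needs +2° and +3.5 mm in y, then forward.

jog_arm(plan=[{"dx": 0.003,"dy": 0.001,"dz": 0,"wx": 0,"wy": 0,"wz": 1,"fingers": 0.35},{"dx": 0.009,"dy": 0.002,"dz": 0,"wx": 0,"wy": 0,"wz": 2,"fingers": 0.35},{"dx": 0.016,"dy": 0.003,"dz": 0,"wx": 0,"wy": 0,"wz": 2,"fingers": 0.35},{"dx": 0.024,"dy": 0.003,"dz": 0,"wx": 0,"wy": 0,"wz": 2,"fingers": 0.35},{"dx": 0.032,"dy": 0.003,"dz": 0,"wx": 0,"wy": 0,"wz": 2,"fingers": 0.35},{"dx": 0.04,"dy": 0.003,"dz": 0,"wx": 0,"wy": 0,"wz": 2,"fingers": 0.35},{"dx": 0.048,"dy": 0.003,"dz": 0,"wx": 0,"wy": 0,"wz": 2,"fingers": 0.35},{"dx": 0.056,"dy": 0.003,"dz": 0,"wx": 0,"wy": 0,"wz": 2,"fingers": 0.35},{"dx": 0.064,"dy": 0.003,"dz": 0,"wx": 0,"wy": 0,"wz": 2,"fingers": 0.35},{"dx": 0.072,"dy": 0.003,"dz": 0,"wx": 0,"wy": 0,"wz": 2,"fingers": 0.35},{"dx": 0.08,"dy": 0.003,"dz": 0,"wx": 0,"wy": 0,"wz": 2,"fingers": 0.35},{"dx": 0.088,"dy": 0.003,"dz": 0,"wx": 0,"wy": 0,"wz": 2,"fingers": 0.35},{"dx": 0.096,"dy": 0.003,"dz": 0,"wx": 0,"wy": 0,"wz": 2,"fingers": 0.35},{"dx": 0.103,"dy": 0.003,"dz": 0,"wx": 0,"wy": 0,"wz": 2,"fingers": 0.35},{"dx": 0.108,"dy": 0.003,"dz": 0,"wx": 0,"wy": 0,"wz": 2,"fingers": 0.35},{"dx": 0.108,"dy": 0.003,"dz": 0,"wx": 0,"wy": 0,"wz": 2,"fingers": 0.35}])

```text
clock: 18.7
ee_pos: [0.6091, -0.0811, 0.018]
ee_rot: [0.001, 1.0, 0.027, 0.002]
force: [1.1, 0.0, 10.0]
opening: 0.0557
finger_force: 4.8
```

Run:
```python
from h import *
st();wlook(["blue","white","wood"],dict(blue=.003,white=.003,wood=.008),minA=700,name="w8",roi=(.35,.75,-.3,.2))
```

```text
t 18.7 p [609.1 -81.1  18. ] yaw -87.0 F [ 1.1  0.  10. ] op 55.7 ff 4.8
blue 30153 uv [280. 246.] mean [618.9 -80.5] rect [607.3 -80.7 119.5  78.3   1.1]
white 4933 uv [266. 165.] mean [659.4 -71.5] rect [640.7 -80.   91.   65.5 -88.5]
wood 14310 uv [245. 152.] mean [666.1 -61. ] rect [642.1 -32.4 213.3 102.6 -88.4]
wood 979 uv [  7. 236.] mean [614.8  83.6] rect [ 6.23e+02  8.46e+01  7.01e+01  1.64e+01 -1.00e-01]
```

View pics/w8.png

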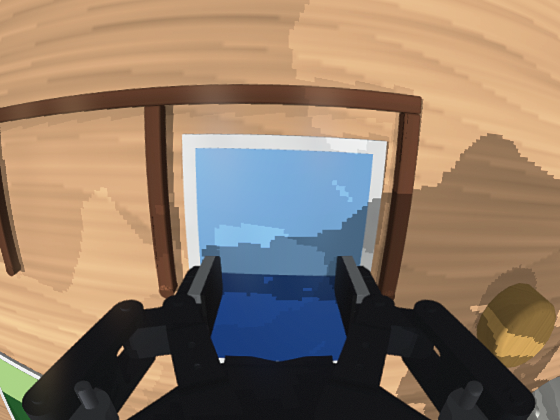

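The board is square in the right bay, with its front edge at row 140 and the stop at row 95. That leaves about 12 mm, so I'll push it home with a little overdrive.

jog_arm(plan=[{"dx": 0.004,"dy": 0,"dz": 0,"wx": 0,"wy": 0,"wz": 0.3,"fingers": 0.35},{"dx": 0.008,"dy": 0,"dz": 0,"wx": 0,"wy": 0,"wz": 0.3,"fingers": 0.35},{"dx": 0.011,"dy": 0,"dz": 0,"wx": 0,"wy": 0,"wz": 0.3,"fingers": 0.35},{"dx": 0.013,"dy": 0,"dz": 0,"wx": 0,"wy": 0,"wz": 0.3,"fingers": 0.35},{"dx": 0.015,"dy": 0,"dz": 0,"wx": 0,"wy": 0,"wz": 0.3,"fingers": 0.35},{"dx": 0.017,"dy": 0,"dz": 0,"wx": 0,"wy": 0,"wz": 0.3,"fingers": 0.35},{"dx": 0.018,"dy": 0,"dz": 0,"wx": 0,"wy": 0,"wz": 0.3,"fingers": 0.35},{"dx": 0.018,"dy": 0,"dz": 0,"wx": 0,"wy": 0,"wz": 0.3,"fingers": 0.35}])

```text
clock: 19.42
ee_pos: [0.6251, -0.081, 0.0179]
ee_rot: [0.0, 1.0, 0.029, -0.0]
force: [-5.9, 0.0, 14.5]
opening: 0.0555
finger_force: 6.9
```

```bash
cat >> h.py <<'E'
def front(ycol):
    """gap between board front edge and stop face along x, wrist camera, at world-y list (mm)"""
    c=wrist();g=cv2.cvtColor(c["frame"],cv2.COLOR_BGR2HSV).astype(int)
    for k,h in(("white",.003),("wood",.008)):
        m=F[k](g[...,0],g[...,1],g[...,2]);uv=mask_uv(m);W=wray(c,uv,h)*1000
        for y in ycol:
            q=W[(abs(W[:,1]-y)<4)&(W[:,0]>560)&(W[:,0]<720)]
            if len(q): print(k,y,"x min/max",q[:,0].min().round(1),q[:,0].max().round(1))
E
python3 - <<'E'
from h import *
st();wlook(["blue","white","wood"],dict(blue=.003,white=.003,wood=.008),minA=700,roi=(.35,.75,-.3,.2))
front([-115,-80,-45])
E
```

```text
t 19.4 p [625.1 -81.   17.9] yaw -86.6 F [-5.9  0.  14.5] op 55.5 ff 6.9
blue 29344 uv [280. 249.] mean [633.4 -80.2] rect [621.  -80.7 118.8  78.4   1.5]
white 4452 uv [264. 171.] mean [672.7 -70.1] rect [655.  -79.8  90.9  62.4 -88.3]
wood 6492 uv [132. 173.] mean [670.   -8.4] rect [646.1  14.7 123.   92.7 -88.6]
wood 1222 uv [270. 131.] mean [691.  -72.6] rect [690.8 -72.4  32.1   7.9 -88.5]
wood 4482 uv [391. 194.] mean [ 666.3 -128.6] rect [ 653.9 -119.4   84.    38.4    1.4]
wood 1262 uv [  9. 247.] mean [622.3  84. ] rect [6.303e+02 8.500e+01 8.440e+01 1.670e+01 5.000e-01]
white -115 x min/max 665.1 687.1
white -80 x min/max 680.6 686.1
white -45 x min/max 631.3 685.2
wood -115 x min/max 687.9 695.8
wood -80 x min/max 686.9 695.0
wood -45 x min/max 686.3 693.6
```

The board meets the stop: -5.9 N on the tool, with front edge and stop face flush at about 686 mm. I'll lift off and go to the green board.

jog_arm(plan=[{"dx": -0.001,"dy": 0,"dz": 0.02,"wx": 0,"wy": 0,"wz": 0,"fingers": 0.35},{"dx": -0.001,"dy": 0,"dz": 0.06,"wx": 0,"wy": 0,"wz": 0,"fingers": 0.35},{"dx": -0.001,"dy": 0,"dz": 0.1,"wx": 0,"wy": 0,"wz": 0,"fingers": 0.35},{"dx": -0.211,"dy": 0.229,"dz": 0.132,"wx": 0,"wy": 0,"wz": -15.5,"fingers": 0.35},{"dx": -0.211,"dy": 0.229,"dz": 0.132,"wx": 0,"wy": 0,"wz": -15.5,"fingers": 0.35},{"dx": -0.211,"dy": 0.229,"dz": 0.132,"wx": 0,"wy": 0,"wz": -15.5,"fingers": 0.35},{"dx": -0.211,"dy": 0.229,"dz": 0.132,"wx": 0,"wy": 0,"wz": -15.5,"fingers": 0.35},{"dx": -0.211,"dy": 0.229,"dz": 0.132,"wx": 0,"wy": 0,"wz": -15.5,"fingers": 0.35},{"dx": -0.211,"dy": 0.229,"dz": 0.132,"wx": 0,"wy": 0,"wz": -15.5,"fingers": 0.35},{"dx": -0.211,"dy": 0.229,"dz": 0.132,"wx": 0,"wy": 0,"wz": -15.5,"fingers": 0.35},{"dx": -0.211,"dy": 0.229,"dz": 0.132,"wx": 0,"wy": 0,"wz": -15.5,"fingers": 0.35},{"dx": -0.211,"dy": 0.229,"dz": 0.132,"wx": 0,"wy": 0,"wz": -15.5,"fingers": 0.35},{"dx": -0.211,"dy": 0.229,"dz": 0.132,"wx": 0,"wy": 0,"wz": -15.5,"fingers": 0.35},{"dx": -0.211,"dy": 0.229,"dz": 0.132,"wx": 0,"wy": 0,"wz": -15.5,"fingers": 0.35},{"dx": -0.211,"dy": 0.229,"dz": 0.132,"wx": 0,"wy": 0,"wz": -15.5,"fingers": 0.35}])

```text
clock: 20.77
ee_pos: [0.4151, 0.1476, 0.1482]
ee_rot: [0.0, 0.994, -0.106, 0.0]
force: [-0.0, -0.0, -0.4]
opening: 0.0552
finger_force: 0.0
```

Run:
```python
from h import *
st();wlook(["green","white"],dict(green=.003,white=.003),minA=700,name="w9")
boards(keys=("blue","white","brass","ball"),roi=(.3,.75,-.3,.45))
```

```text
t 20.8 p [415.1 147.6 148.2] yaw -102.2 F [-0.  -0.  -0.4] op 55.2 ff 0.0
green 5022 uv [278. 211.] mean [402.4 151.2] rect [401.5 152.8  76.5  56.7  77.8]
white 2940 uv [272. 172.] mean [435.8 149.2] rect [430.5 146.2 130.6  90.6 -12.4]
scene
blue 1027 uv [220. 229.] rect [619.1 -83.4 115.2  75.6   1.4] z [ 1.  6. 10.] top [620.3 -80.7]
blue 2576 uv [331. 365.] rect [633.5 374.5 124.2 103.3  85. ] z [12. 16. 20.] top [638.7 380.1]
blue 34 uv [339. 400.] rect [668.  445.6  44.7   4.   -2.5] z [12. 16. 19.] top [675.6 448.1]
white 262 uv [222. 229.] rect [617.7 -83.9 128.2  91.6   1.5] z [0. 5. 9.] top [614.7 -79. ]
white 267 uv [334. 249.] rect [427.8 143.7 130.   90.9 -12.7] z [1. 5. 9.] top [428.2 149.6]
brass 272 uv [204. 183.] rect [ 573.2 -232.    50.2   45.7  -84.8] z [ 6. 29. 35.] top [ 573.3 -231. ]
brass 145 uv [303. 195.] rect [382.9 -31.2  36.5  32.5  51.2] z [ 6. 21. 27.] top [381.7 -30.3]
ball 122 uv [361. 305.] rect [494.2 315.   30.6  24.3 -51.3] z [15. 30. 40.] top [494.2 315.2]
ball 128 uv [383. 316.] rect [475.6 370.2  29.2  26.5 -75.2] z [21. 33. 40.] top [477.4 368.5]
side
blue 1901 uv [106. 283.] rect [642.5 375.9 121.1 100.8  84.8] z [ 9. 12. 15.] top [637.6 381. ]
white 29 uv [264. 170.] rect [ 564.8 -118.7   33.3   16.8  -43.5] z [-2.  2.  4.] top [ 564.1 -117.8]
white 30 uv [244. 236.] rect [468.3  95.3  31.7   7.6  -9.1] z [-2.  1.  5.] top [470.1  93.4]
white 331 uv [243. 265.] rect [429.7 146.  131.1  90.5 -12.8] z [-3.  1.  3.] top [418.9 160.4]
ball 137 uv [173. 291.] rect [491.  314.6  30.5  24.6  42.5] z [15. 26. 35.] top [491.1 312.9]
ball 166 uv [160. 313.] rect [477.3 369.9  33.9  32.7  55.8] z [13. 28. 34.] top [476.2 368.1]
```

jog_arm(plan=[{"dx": 0.0155,"dy": -0.0015,"dz": -0.04,"wx": 0,"wy": 0,"wz": 0,"fingers": 0.35},{"dx": 0.0155,"dy": -0.0015,"dz": -0.07,"wx": 0,"wy": 0,"wz": 0,"fingers": 0.35},{"dx": 0.0155,"dy": -0.0015,"dz": -0.095,"wx": 0,"wy": 0,"wz": 0,"fingers": 0.35},{"dx": 0.0155,"dy": -0.0015,"dz": -0.115,"wx": 0,"wy": 0,"wz": 0,"fingers": 0.35},{"dx": 0.0155,"dy": -0.0015,"dz": -0.122,"wx": 0,"wy": 0,"wz": 0,"fingers": 0.35},{"dx": 0.0155,"dy": -0.0015,"dz": -0.126,"wx": 0,"wy": 0,"wz": 0,"fingers": 0.35},{"dx": 0.0155,"dy": -0.0015,"dz": -0.129,"wx": 0,"wy": 0,"wz": 0,"fingers": 0.35},{"dx": 0.0155,"dy": -0.0015,"dz": -0.131,"wx": 0,"wy": 0,"wz": 0,"fingers": 0.35},{"dx": 0.0155,"dy": -0.0015,"dz": -0.132,"wx": 0,"wy": 0,"wz": 0,"fingers": 0.35},{"dx": 0.0155,"dy": -0.0015,"dz": -0.132,"wx": 0,"wy": 0,"wz": 0,"fingers": 0.35},{"dx": 0.0155,"dy": -0.0015,"dz": -0.132,"wx": 0,"wy": 0,"wz": 0,"fingers": 0.35}])

```text
clock: 21.83
ee_pos: [0.4305, 0.1467, 0.0179]
ee_rot: [-0.0, 0.994, -0.106, 0.001]
force: [-1.8, -0.6, 6.5]
opening: 0.0553
finger_force: 3.2
```

jog_arm(plan=[{"dx": 0,"dy": 0,"dz": -0.001,"wx": 0,"wy": 0,"wz": 0,"fingers": 0.35},{"dx": 0.003,"dy": -0.004,"dz": -0.001,"wx": 0,"wy": 0,"wz": 1,"fingers": 0.35},{"dx": 0.007,"dy": -0.012,"dz": -0.001,"wx": 0,"wy": 0,"wz": 2,"fingers": 0.35},{"dx": 0.012,"dy": -0.02,"dz": -0.001,"wx": 0,"wy": 0,"wz": 3.5,"fingers": 0.35},{"dx": 0.017,"dy": -0.029,"dz": -0.001,"wx": 0,"wy": 0,"wz": 5,"fingers": 0.35},{"dx": 0.022,"dy": -0.038,"dz": -0.001,"wx": 0,"wy": 0,"wz": 6,"fingers": 0.35},{"dx": 0.028,"dy": -0.047,"dz": -0.001,"wx": 0,"wy": 0,"wz": 7,"fingers": 0.35},{"dx": 0.034,"dy": -0.056,"dz": -0.001,"wx": 0,"wy": 0,"wz": 8,"fingers": 0.35},{"dx": 0.04,"dy": -0.065,"dz": -0.001,"wx": 0,"wy": 0,"wz": 9,"fingers": 0.35},{"dx": 0.045,"dy": -0.075,"dz": -0.001,"wx": 0,"wy": 0,"wz": 10.5,"fingers": 0.35},{"dx": 0.051,"dy": -0.085,"dz": -0.001,"wx": 0,"wy": 0,"wz": 12,"fingers": 0.35},{"dx": 0.057,"dy": -0.095,"dz": -0.001,"wx": 0,"wy": 0,"wz": 13.5,"fingers": 0.35},{"dx": 0.063,"dy": -0.105,"dz": -0.001,"wx": 0,"wy": 0,"wz": 15,"fingers": 0.35},{"dx": 0.068,"dy": -0.114,"dz": -0.001,"wx": 0,"wy": 0,"wz": 15,"fingers": 0.35},{"dx": 0.07,"dy": -0.118,"dz": -0.001,"wx": 0,"wy": 0,"wz": 15,"fingers": 0.35},{"dx": 0.07,"dy": -0.118,"dz": -0.001,"wx": 0,"wy": 0,"wz": 15,"fingers": 0.35}])

```text
clock: 23.17
ee_pos: [0.5023, 0.0277, 0.0179]
ee_rot: [0.0, 1.0, 0.024, 0.003]
force: [-0.3, -3.5, 9.3]
opening: 0.0554
finger_force: 4.9
```

Run:
```python
from h import *
st();wlook(["green","white","wood"],dict(green=.003,white=.003,wood=.008),minA=700,name="w10",roi=(.35,.75,-.3,.2))
```

```text
t 23.2 p [502.3  27.7  17.9] yaw -87.2 F [-0.3 -3.5  9.3] op 55.4 ff 4.9
green 20279 uv [292. 264.] mean [502.7  22.6] rect [502.1  27.5 119.1  78.    2.5]
white 2130 uv [437.  92.] mean [593.4 -40.3] rect [597.3 -44.8  83.6  16.6   1.7]
white 855 uv [555.  98.] mean [ 606.6 -123.2] rect [ 613.7 -117.6  106.5   19.3    1. ]
white 4900 uv [266. 164.] mean [553.5  37.1] rect [535.5  29.1  90.9  65.  -87.2]
wood 2084 uv [156.  41.] mean [607.4  86.3] rect [6.076e+02 8.580e+01 3.890e+01 1.380e+01 4.000e-01]
wood 1901 uv [410.  44.] mean [611.9 -22.4] rect [612.3 -22.3  42.8  10.5   1.6]
wood 953 uv [482. 294.] mean [489.1 -92.9] rect [490.3 -96.1 135.3  10.6  89.8]
```

View pics/w10.png

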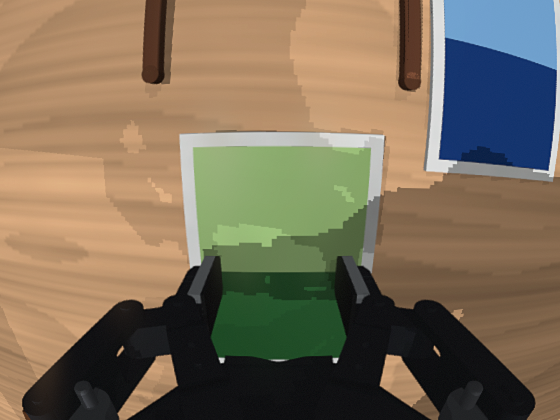

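The green board is in front of the left bay at yaw 2.6°, with the rails at columns 155 and 410. I'll trim it by -1.1° and slide it in.

jog_arm(plan=[{"dx": 0.003,"dy": 0.001,"dz": 0,"wx": 0,"wy": 0,"wz": -0.6,"fingers": 0.35},{"dx": 0.009,"dy": 0.002,"dz": 0,"wx": 0,"wy": 0,"wz": -1.2,"fingers": 0.35},{"dx": 0.016,"dy": 0.002,"dz": 0,"wx": 0,"wy": 0,"wz": -1.2,"fingers": 0.35},{"dx": 0.024,"dy": 0.003,"dz": 0,"wx": 0,"wy": 0,"wz": -1.2,"fingers": 0.35},{"dx": 0.032,"dy": 0.003,"dz": 0,"wx": 0,"wy": 0,"wz": -1.2,"fingers": 0.35},{"dx": 0.04,"dy": 0.003,"dz": 0,"wx": 0,"wy": 0,"wz": -1.2,"fingers": 0.35},{"dx": 0.048,"dy": 0.003,"dz": 0,"wx": 0,"wy": 0,"wz": -1.2,"fingers": 0.35},{"dx": 0.056,"dy": 0.003,"dz": 0,"wx": 0,"wy": 0,"wz": -1.2,"fingers": 0.35},{"dx": 0.064,"dy": 0.004,"dz": 0,"wx": 0,"wy": 0,"wz": -1.2,"fingers": 0.35},{"dx": 0.072,"dy": 0.004,"dz": 0,"wx": 0,"wy": 0,"wz": -1.2,"fingers": 0.35},{"dx": 0.08,"dy": 0.004,"dz": 0,"wx": 0,"wy": 0,"wz": -1.2,"fingers": 0.35},{"dx": 0.088,"dy": 0.004,"dz": 0,"wx": 0,"wy": 0,"wz": -1.2,"fingers": 0.35},{"dx": 0.096,"dy": 0.004,"dz": 0,"wx": 0,"wy": 0,"wz": -1.2,"fingers": 0.35},{"dx": 0.103,"dy": 0.004,"dz": 0,"wx": 0,"wy": 0,"wz": -1.2,"fingers": 0.35},{"dx": 0.106,"dy": 0.004,"dz": 0,"wx": 0,"wy": 0,"wz": -1.2,"fingers": 0.35},{"dx": 0.106,"dy": 0.004,"dz": 0,"wx": 0,"wy": 0,"wz": -1.2,"fingers": 0.35}])

```text
clock: 24.55
ee_pos: [0.6079, 0.0326, 0.018]
ee_rot: [0.0, 1.0, 0.014, 0.003]
force: [-0.1, -0.7, 5.2]
opening: 0.0552
finger_force: 3.0
```

Run:
```python
from h import *
st();wlook(["green","white","wood"],dict(green=.003,white=.003,wood=.008),minA=700,roi=(.35,.75,-.3,.2))
front([-5,30,65])
```

```text
t 24.6 p [607.9  32.6  18. ] yaw -88.4 F [-0.1 -0.7  5.2] op 55.2 ff 3.0
green 17765 uv [295. 272.] mean [603.7  26. ] rect [608.   31.7 120.5  75.5  -0.8]
white 2230 uv [482. 139.] mean [678.4 -67.4] rect [670.7 -80.   90.9  32.  -88.1]
white 4995 uv [266. 163.] mean [659.4  41.2] rect [640.8  33.3  90.8  65.3 -88.8]
wood 13941 uv [314. 157.] mean [664.1  18.1] rect [641.8 -13.1 213.  102.5 -88.6]
wood 1263 uv [550. 239.] mean [ 625.2 -129.9] rect [ 632.  -130.4   77.    17.8    2.4]
white -5 x min/max 611.5 674.3
white 30 x min/max 667.3 673.5
white 65 x min/max 666.7 672.5
wood -5 x min/max 684.7 692.7
wood 30 x min/max 683.7 691.8
wood 65 x min/max 683.0 690.9
```

jog_arm(plan=[{"dx": 0,"dy": 0,"dz": -0.001,"wx": 0,"wy": 0,"wz": 0.2,"fingers": 0.35},{"dx": 0.004,"dy": 0,"dz": -0.001,"wx": 0,"wy": 0,"wz": 0.2,"fingers": 0.35},{"dx": 0.008,"dy": 0,"dz": -0.001,"wx": 0,"wy": 0,"wz": 0.2,"fingers": 0.35},{"dx": 0.011,"dy": 0,"dz": -0.001,"wx": 0,"wy": 0,"wz": 0.2,"fingers": 0.35},{"dx": 0.013,"dy": 0,"dz": -0.001,"wx": 0,"wy": 0,"wz": 0.2,"fingers": 0.35},{"dx": 0.015,"dy": 0,"dz": -0.001,"wx": 0,"wy": 0,"wz": 0.2,"fingers": 0.35},{"dx": 0.016,"dy": 0,"dz": -0.001,"wx": 0,"wy": 0,"wz": 0.2,"fingers": 0.35},{"dx": 0.016,"dy": 0,"dz": -0.001,"wx": 0,"wy": 0,"wz": 0.2,"fingers": 0.35}])

```text
clock: 25.32
ee_pos: [0.6223, 0.0327, 0.0179]
ee_rot: [0.0, 1.0, 0.016, 0.001]
force: [-7.6, 0.2, 14.9]
opening: 0.0557
finger_force: 7.9
```

Run:
```python
from h import *
st();wlook(["green","white"],dict(green=.003,white=.003,wood=.008),minA=700,roi=(.35,.75,-.3,.2))
front([-5,30,65])
```

```text
t 25.3 p [622.3  32.7  17.9] yaw -88.1 F [-7.6  0.2 14.9] op 55.7 ff 7.9
green 17090 uv [295. 274.] mean [616.9  26.1] rect [618.1  31.8 120.3  75.5  -0.7]
white 4468 uv [264. 171.] mean [670.2  42.2] rect [652.9  33.3  90.9  60.7 -88.7]
white -5 x min/max 658.9 684.1
white 30 x min/max 677.7 683.3
white 65 x min/max 677.0 682.3
wood -5 x min/max 685.2 693.0
wood 30 x min/max 684.3 692.1
wood 65 x min/max 683.7 690.9
```

Green is home too: -7.6 N, and the edge is flush with the stop as it was for blue. Back to the paperweight.

jog_arm(plan=[{"dx": -0.001,"dy": 0,"dz": 0.02,"wx": 0,"wy": 0,"wz": 0,"fingers": 0.35},{"dx": -0.001,"dy": 0,"dz": 0.06,"wx": 0,"wy": 0,"wz": 0,"fingers": 0.35},{"dx": -0.001,"dy": 0,"dz": 0.1,"wx": 0,"wy": 0,"wz": 0,"fingers": 0.35},{"dx": -0.067,"dy": -0.266,"dz": 0.155,"wx": 0,"wy": 0,"wz": 0,"fingers": 0},{"dx": -0.067,"dy": -0.266,"dz": 0.155,"wx": 0,"wy": 0,"wz": 0,"fingers": 0},{"dx": -0.067,"dy": -0.266,"dz": 0.155,"wx": 0,"wy": 0,"wz": 0,"fingers": 0},{"dx": -0.067,"dy": -0.266,"dz": 0.155,"wx": 0,"wy": 0,"wz": 0,"fingers": 0},{"dx": -0.067,"dy": -0.266,"dz": 0.155,"wx": 0,"wy": 0,"wz": 0,"fingers": 0},{"dx": -0.067,"dy": -0.266,"dz": 0.155,"wx": 0,"wy": 0,"wz": 0,"fingers": 0},{"dx": -0.067,"dy": -0.266,"dz": 0.155,"wx": 0,"wy": 0,"wz": 0,"fingers": 0},{"dx": -0.067,"dy": -0.266,"dz": 0.155,"wx": 0,"wy": 0,"wz": 0,"fingers": 0},{"dx": -0.067,"dy": -0.266,"dz": 0.155,"wx": 0,"wy": 0,"wz": 0,"fingers": 0},{"dx": -0.067,"dy": -0.266,"dz": 0.155,"wx": 0,"wy": 0,"wz": 0,"fingers": 0},{"dx": -0.067,"dy": -0.266,"dz": 0.155,"wx": 0,"wy": 0,"wz": 0,"fingers": 0}])

```text
clock: 26.58
ee_pos: [0.5549, -0.2319, 0.1695]
ee_rot: [-0.0, 1.0, 0.017, -0.0]
force: [-0.1, 0.1, -0.4]
opening: 0.0857
finger_force: 0.0
```

Run:
```python
from h import *
F["brass"]=lambda h,s,v:(h>14)&(h<30)&(s>140)&(v>40)&(v<185)
st();c=wlook(["brass","white","wood","blue"],dict(brass=.028,white=.003,wood=.008,blue=.003),minA=500,roi=(.35,.75,-.3,.2),name="w11")
boards(keys=("white","green","blue","ball","wood"),roi=(.3,.75,-.3,.45))
```

```text
t 26.6 p [ 554.9 -231.9  169.5] yaw -88.1 F [-0.1  0.1 -0.4] op 85.7 ff 0.0
brass 2385 uv [279. 175.] mean [ 575.2 -230.9] rect [ 575.3 -232.    51.7   44.9  -14.9]
white 2172 uv [130. 120.] mean [621.2 -84.3] rect [621.3 -79.8 130.2  90.5   1.5]
white 1282 uv [ 43. 128.] mean [619.2  28.1] rect [618.2  34.  130.4  90.3   1.4]
wood 3032 uv [115.  77.] mean [665.1 -63.8] rect [642.4 -25.2 239.1 101.6 -88.4]
blue 8283 uv [126. 119.] mean [622.1 -81.5] rect [621.5 -79.7 117.6  77.5   1.5]
scene
white 234 uv [223. 228.] rect [617.3 -84.1 128.1  91.1   1. ] z [ 0.  5. 10.] top [609.8 -79.8]
white 98 uv [262. 248.] rect [584.1  29.3  88.5  63.9 -88.1] z [1. 5. 9.] top [569.9  34.1]
white 100 uv [233. 269.] rect [649.5  30.4  89.4  59.  -87.8] z [ 2.  5. 10.] top [663.2  42.4]
green 1132 uv [246. 257.] rect [616.7  30.5 114.   75.2   1.9] z [ 1.  6. 10.] top [617.7  32.4]
blue 1025 uv [220. 229.] rect [619.1 -83.4 115.2  75.6   1.4] z [ 1.  6. 10.] top [621.1 -80.8]
blue 2568 uv [331. 365.] rect [633.6 374.9 123.4 103.3  85. ] z [12. 16. 20.] top [638.7 380.1]
blue 37 uv [339. 400.] rect [ 
[... 627 characters left out ...]
5. ] z [ 9. 12. 15.] top [639.  380.5]
ball 128 uv [173. 291.] rect [491.1 314.8  30.4  26.8  20.8] z [16. 27. 36.] top [490.6 313.7]
ball 163 uv [160. 313.] rect [480.5 372.1  36.5  29.   23.7] z [16. 29. 34.] top [476.4 368.3]
wood 512 uv [214. 179.] rect [638.7 -20.2 234.6 105.1 -88.6] z [-3.  5.  9.] top [655.7 -16.7]
wood 144 uv [203. 292.] rect [449.8 270.  119.5  24.8 -19. ] z [-5. -1. 72.] top [435.3 292.9]
wood 36 uv [116. 310.] rect [565.1 413.8  46.5  24.   16.1] z [-6. -0. 48.] top [551.5 416.3]
wood 31 uv [256. 324.] rect [299.5 262.8  32.5   6.3  83.7] z [-1.  1.  4.] top [302.4 264.5]
wood 78 uv [143. 338.] rect [475.3 428.5 122.3   5.5  -6.7] z [-5. -0. 13.] top [477.7 426.6]
```

View pics/w11.png

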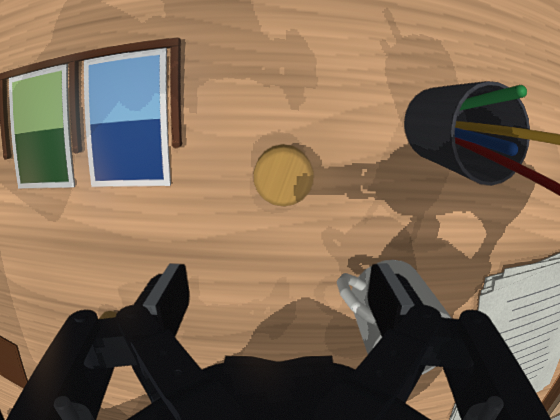

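Both boards sit square at the back stop, and the weight stands at (283,175), about (575,-234) mm. I'll grip it.

jog_arm(plan=[{"dx": 0.02,"dy": -0.0025,"dz": 0,"wx": 0,"wy": 0,"wz": 0,"fingers": 0},{"dx": 0.02,"dy": -0.0025,"dz": -0.04,"wx": 0,"wy": 0,"wz": 0,"fingers": 0},{"dx": 0.02,"dy": -0.0025,"dz": -0.08,"wx": 0,"wy": 0,"wz": 0,"fingers": 0},{"dx": 0.02,"dy": -0.0025,"dz": -0.11,"wx": 0,"wy": 0,"wz": 0,"fingers": 0},{"dx": 0.02,"dy": -0.0025,"dz": -0.13,"wx": 0,"wy": 0,"wz": 0,"fingers": 0},{"dx": 0.02,"dy": -0.0025,"dz": -0.1425,"wx": 0,"wy": 0,"wz": 0,"fingers": 0},{"dx": 0.02,"dy": -0.0025,"dz": -0.1425,"wx": 0,"wy": 0,"wz": 0,"fingers": 0},{"dx": 0.02,"dy": -0.0025,"dz": -0.1425,"wx": 0,"wy": 0,"wz": 0,"fingers": 0},{"dx": 0.02,"dy": -0.0025,"dz": -0.1425,"wx": 0,"wy": 0,"wz": 0,"fingers": 1},{"dx": 0.02,"dy": -0.0025,"dz": -0.1425,"wx": 0,"wy": 0,"wz": 0,"fingers": 1},{"dx": 0.02,"dy": -0.0025,"dz": -0.1425,"wx": 0,"wy": 0,"wz": 0,"fingers": 1},{"dx": 0.02,"dy": -0.0025,"dz": -0.1425,"wx": 0,"wy": 0,"wz": 0,"fingers": 1},{"dx": 0.02,"dy": -0.0025,"dz": -0.1425,"wx": 0,"wy": 0,"wz": 0,"fingers": 1},{"dx": 0.02,"dy": -0.0025,"dz": -0.1425,"wx": 0,"wy": 0,"wz": 0,"fingers": 1},{"dx": 0.02,"dy": -0.0025,"dz": -0.12,"wx": 0,"wy": 0,"wz": 0,"fingers": 1},{"dx": 0.02,"dy": -0.0025,"dz": -0.1,"wx": 0,"wy": 0,"wz": 0,"fingers": 1},{"dx": 0.02,"dy": -0.0025,"dz": -0.07,"wx": 0,"wy": 0,"wz": 0,"fingers": 1},{"dx": 0.02,"dy": -0.0025,"dz": -0.07,"wx": 0,"wy": 0,"wz": 0,"fingers": 1},{"dx": 0.02,"dy": -0.0025,"dz": -0.07,"wx": 0,"wy": 0,"wz": 0,"fingers": 1}])

```text
clock: 28.32
ee_pos: [0.5757, -0.2364, 0.1017]
ee_rot: [0.001, 1.0, 0.016, 0.002]
force: [0.2, 0.2, -3.7]
opening: 0.0489
finger_force: 63.5
```

Run:
```python
from h import *
st();wrist("w12")
```

```text
t 28.3 p [ 575.7 -236.4  101.7] yaw -88.2 F [ 0.2  0.2 -3.7] op 48.9 ff 63.5
```

View pics/w12.png

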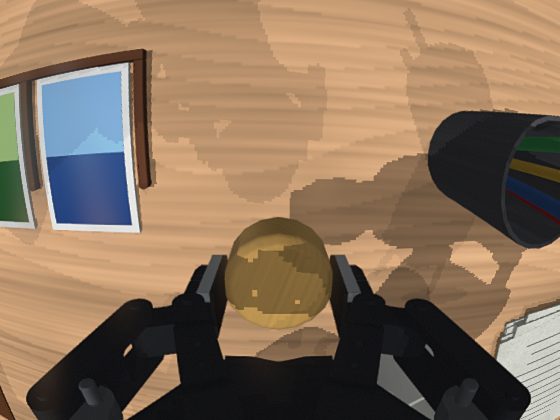

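It is held centrally at (279,270). I'll carry it to the blue board's centre at about (621,-80) mm.

jog_arm(plan=[{"dx": 0.01,"dy": 0.035,"dz": 0,"wx": 0,"wy": 0,"wz": 0,"fingers": 1},{"dx": 0.02,"dy": 0.07,"dz": 0,"wx": 0,"wy": 0,"wz": 0,"fingers": 1},{"dx": 0.03,"dy": 0.105,"dz": 0,"wx": 0,"wy": 0,"wz": 0,"fingers": 1},{"dx": 0.04,"dy": 0.14,"dz": 0,"wx": 0,"wy": 0,"wz": 0,"fingers": 1},{"dx": 0.0455,"dy": 0.1565,"dz": 0,"wx": 0,"wy": 0,"wz": 0,"fingers": 1},{"dx": 0.0455,"dy": 0.1565,"dz": 0,"wx": 0,"wy": 0,"wz": 0,"fingers": 1},{"dx": 0.0455,"dy": 0.1565,"dz": -0.02,"wx": 0,"wy": 0,"wz": 0,"fingers": 1},{"dx": 0.0455,"dy": 0.1565,"dz": -0.04,"wx": 0,"wy": 0,"wz": 0,"fingers": 1},{"dx": 0.0455,"dy": 0.1565,"dz": -0.055,"wx": 0,"wy": 0,"wz": 0,"fingers": 1},{"dx": 0.0455,"dy": 0.1565,"dz": -0.062,"wx": 0,"wy": 0,"wz": 0,"fingers": 1},{"dx": 0.0455,"dy": 0.1565,"dz": -0.066,"wx": 0,"wy": 0,"wz": 0,"fingers": 1},{"dx": 0.0455,"dy": 0.1565,"dz": -0.066,"wx": 0,"wy": 0,"wz": 0,"fingers": 1},{"dx": 0.0455,"dy": 0.1565,"dz": -0.066,"wx": 0,"wy": 0,"wz": 0,"fingers": 1}])

```text
clock: 29.45
ee_pos: [0.6202, -0.0798, 0.0334]
ee_rot: [0.0, 1.0, 0.016, 0.0]
force: [-0.7, 0.0, -1.9]
opening: 0.0487
finger_force: 63.5
```

jog_arm(plan=[{"dx": 0,"dy": 0,"dz": -0.001,"wx": 0,"wy": 0,"wz": 0,"fingers": 1},{"dx": 0,"dy": 0,"dz": -0.002,"wx": 0,"wy": 0,"wz": 0,"fingers": 1},{"dx": 0,"dy": 0,"dz": -0.002,"wx": 0,"wy": 0,"wz": 0,"fingers": 1},{"dx": 0,"dy": 0,"dz": -0.002,"wx": 0,"wy": 0,"wz": 0,"fingers": 1}])

```text
clock: 29.78
ee_pos: [0.6205, -0.0796, 0.0322]
ee_rot: [0.0, 1.0, 0.016, 0.001]
force: [-2.5, -1.6, 5.7]
opening: 0.0492
finger_force: 64.2
```

Run:
```python
from h import *
st();wlook(["white","blue"],dict(white=.003,blue=.003),minA=400,roi=(.35,.75,-.3,.2))
survey(cam("side"),["blue","green"],roi=(.5,.7,-.2,.1))
```

```text
t 29.8 p [620.5 -79.6  32.2] yaw -88.2 F [-2.5 -1.6  5.7] op 49.2 ff 64.2
white 4139 uv [267. 163.] mean [669.6 -71.2] rect [650.4 -79.8  90.9  71.5 -88.5]
white 4236 uv [ 99. 205.] mean [642.7  27. ] rect [617.9  33.4 131.   91.    1.4]
white 811 uv [278. 345.] mean [558.7 -80.4] rect [558.6 -80.3  73.9   5.8 -88.3]
blue 14676 uv [284. 190.] mean [656.4 -80.1] rect [648.3 -79.9  78.3  64.3 -88.8]
blue 2490 uv [279. 329.] mean [571.4 -80.3] rect [577.1 -80.1  74.6  31.  -88.1]
blue 351 uv [242. 174.] rect [620.1 -81.3 112.9  72.7   0.8] z [-3.  1.  5.] top [605.6 -72.3]
green 826 uv [214. 195.] rect [617.2  32.3 110.1  70.5   0.8] z [-2.  1.  5.] top [617.   31.7]
```

Contact at about 8 N net, so it is seated. I'll ease up 1 mm, open and retreat.

jog_arm(plan=[{"dx": 0,"dy": 0,"dz": 0.001,"wx": 0,"wy": 0,"wz": 0,"fingers": 1},{"dx": 0,"dy": 0,"dz": 0.001,"wx": 0,"wy": 0,"wz": 0,"fingers": 0.25},{"dx": 0,"dy": 0,"dz": 0.001,"wx": 0,"wy": 0,"wz": 0,"fingers": 0},{"dx": 0,"dy": 0,"dz": 0.001,"wx": 0,"wy": 0,"wz": 0,"fingers": 0},{"dx": 0,"dy": 0,"dz": 0.001,"wx": 0,"wy": 0,"wz": 0,"fingers": 0},{"dx": 0,"dy": 0,"dz": 0.001,"wx": 0,"wy": 0,"wz": 0,"fingers": 0},{"dx": 0,"dy": 0,"dz": 0.02,"wx": 0,"wy": 0,"wz": 0,"fingers": 0},{"dx": 0,"dy": 0,"dz": 0.05,"wx": 0,"wy": 0,"wz": 0,"fingers": 0},{"dx": 0,"dy": 0,"dz": 0.09,"wx": 0,"wy": 0,"wz": 0,"fingers": 0},{"dx": -0.06,"dy": 0.01,"dz": 0.15,"wx": 0,"wy": 0,"wz": 0,"fingers": 0},{"dx": -0.06,"dy": 0.01,"dz": 0.15,"wx": 0,"wy": 0,"wz": 0,"fingers": 0},{"dx": -0.06,"dy": 0.01,"dz": 0.15,"wx": 0,"wy": 0,"wz": 0,"fingers": 0},{"dx": -0.06,"dy": 0.01,"dz": 0.15,"wx": 0,"wy": 0,"wz": 0,"fingers": 0}])

```text
clock: 30.97
ee_pos: [0.5602, -0.0692, 0.1838]
ee_rot: [0.001, 1.0, 0.016, 0.002]
force: [0.1, -1.0, 0.6]
opening: 0.085
finger_force: 0.0
```

Run:
```python
from h import *
F["brass"]=lambda h,s,v:(h>14)&(h<30)&(s>140)&(v>40)&(v<185)
st();wlook(["white","blue","wood","brass"],dict(white=.003,blue=.003,wood=.008,brass=.028),minA=400,roi=(.35,.75,-.3,.2),name="w13")
F["brass"]=lambda h,s,v:(h>14)&(h<28)&(s>165)&(v>60)
survey(cam("scene"),["brass","ball","white"],roi=(.3,.75,-.3,.45))
```

```text
t 31.0 p [560.2 -69.2 183.8] yaw -88.1 F [ 0.1 -1.   0.6] op 85.0 ff 0.0
white 2275 uv [288. 119.] mean [626.9 -75.1] rect [621.3 -80.4 130.1  90.6   1.4]
white 2265 uv [179. 126.] mean [619.   31.2] rect [618.4  33.3 130.3  90.3   1.4]
blue 6195 uv [289. 116.] mean [629.7 -75.9] rect [621.7 -80.3 117.   77.5   1.5]
wood 4579 uv [237.  84.] mean [660.9 -24.3] rect [642.6 -23.  233.6 101.5 -88.4]
brass 1246 uv [279. 131.] mean [616.7 -66.8] rect [616.3 -66.9  49.6  27.9   6.4]
brass 646 uv [241. 339.] mean [393.4 -32.4] rect [393.6 -31.6  40.6  37.3  45.1]
brass 139 uv [303. 195.] rect [383.5 -29.5  35.   33.6  59.6] z [ 6. 21. 25.] top [382.4 -29.7]
brass 297 uv [221. 226.] rect [618.3 -75.   46.9  46.7  57.5] z [12. 31. 37.] top [618.  -75.1]
ball 140 uv [361. 304.] rect [493.2 314.9  28.5  27.7 -36.5] z [17. 30. 39.] top [492.5 313.9]
ball 140 uv [383. 316.] rect [475.9 369.4  30.7  27.3 -74.4] z [20. 33. 39.] top [477.5 369.3]
white 240 uv [222. 231.] rect [617.4 -83.3 127.8  92.4   1.4] z [ 1.  5. 10.] top [618.7 -75.1]
white 273 uv [247. 256.] rect [615.2  29.3 127.1  89.4   1.3] z [ 1.  6. 10.] top [615.1  31.1]
```

View pics/w13.png

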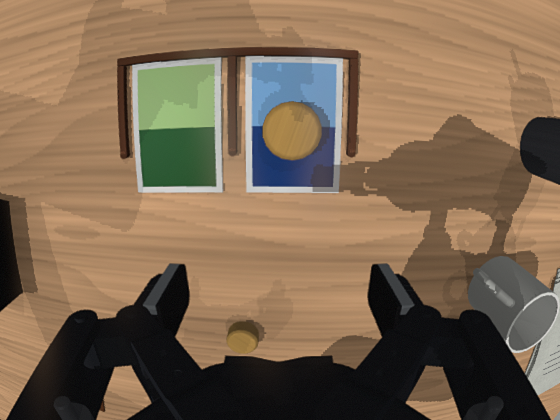

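The weight is standing at (292,131), in the middle of the blue board, and both boards are flush with the stop. One numeric check before I hand in.

Run:
```python
from h import *
c=wrist();p=wray(c,[[292,131]],.029)[0]*1000;print(p)
if np.hypot(p[0]-621.5,p[1]+80.3)<6: print(bot.finish_job())
```

```text
[616.93369716 -77.91590917  29.        ]
the job is handed in; nothing more can be done
None
```

I handed the job in after about 31 s of robot time: both paper balls present are in the bin, both boards are flush against the back stop (blue in the right bay, green in the left), and the large brass paperweight stands within about 5 mm of the middle of the blue board.

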